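Slide out the hand-rest plank over a wet painting and hold it

TASK

Get the painter's hand rest ready: first clear the fat brush off the plank by standing it, handle end down, in the open white cup. Then slide the plank straight out along its stand, over the wet painting, until its leading end is level with the slim marker post beside the painting; by then it overhangs so far that it would tip, so finish while still holding it, level and resting on the stand, and do not let go. Leave everything else where it is, let nothing touch the wet painting, and never let the plank tip.

Things in the scene. Friction and masses are not known exactly. Their poses are not given: they have to be found in the camera images.
- stand: Fixed plywood stand, 280 mm long, 110 mm wide, 70 mm high; origin at the centre of its underside. Its +x axis is the direction in which the plank slides out (roughly to the robot's right), +y lateral (away from the robot), z up; the top is flat and has no side rails.
- stand_edge (a point): Middle of the top edge of the stand over which the plank slides out (140 mm along the stand's +x from its origin, 70 mm up).
- plank: Loose wooden hand-rest plank lying flat on the stand, 360 long (its x), 80 wide (y), 14 mm thick, 0.25 to 0.5 kg; origin at the centre of its underside, +x towards its leading end. An upright square wooden block stands on its top near the tail. It already overhangs the stand by 60 to 110 mm and may lie up to 0.06 rad askew. Alone it tips once the overhang passes about 193 mm; the marker asks for 222 to 256 mm.
- plank_end (a point): Centre of the plank's leading end face (180 mm along the plank's +x from its origin, 7 mm above its underside).
- plank_block (a point): Centre of the block used as the plank's handle, 28 x 28 mm in plan, 50 mm high, standing on the plank's top with its sides parallel to the plank's; the point is 25 mm above the plank's top, on the centre line, 330 mm behind the leading end and 30 mm ahead of the tail end.
- post: Fixed slim dark wooden marker post beside the painting on the side away from the robot: a 10 mm upright rod 105 mm high on a 40 mm disc foot 12 mm high; origin under its centre, axes parallel to the stand's, 77 mm to the side of the stand's centre line. The plank's leading end must come level with the rod's centre, measured along the stand's x.
- brush: Fat round stencil brush standing upright on the plank, bristles up, 120 mm tall, about 60 g: 30 mm foot (lowest 12 mm), plain round wooden handle 24 mm in diameter from 18 to 90 mm up, then a metal ferrule and bristles of the same diameter; origin at the centre of its underside, z up along it.
- brush_grip (a point): Place to grip the stencil brush: on its axis, on the plain handle, 78 mm above the underside of its foot and 42 mm below its top (gripped here, the fingers stay above the cup's rim when the brush stands in the cup, and the bristles stay clear of the gripper's body).
- brush_foot (a point): Centre of the underside of the brush's foot.
- cup: Loose open round white ceramic cup without a handle, 60 mm outer and 52 mm inner diameter, 55 mm high, floor 5 mm thick, 0.4 kg; origin under its centre. It stands either to the robot's right or to its left, having swapped places with the closed jar.
- cup_in (a point): Centre of the cup's inner floor, 5 mm above the table and 50 mm below the rim.
- painting: Wet painting, a flat fixed panel 210 x 110 x 4 mm lying on the table under the overhang; origin at the centre of its underside.
- jar: Closed jar, 60 mm in diameter, 65 mm high; bystander, origin under its centre.
- bottle: White bottle, 54 mm in diameter, 150 mm high; bystander, origin under its centre.
- eraser: White eraser, 55 x 25 x 14 mm; bystander, origin under its centre.
- tin: Flat metal tin, 90 x 50 x 22 mm; bystander, origin under its centre.
- pot: Small closed paint pot, 48 mm in diameter, 50 mm high; bystander, origin under its centre.
- flat_brush: Flat brush lying on the table between robot and stand; bystander.

How it is judged:
By the outcome, as a careful person would: the job done as asked, in the order asked, and still so for the second after the job is handed in, while the arm keeps its last pose, push and grip.
It also fails if it takes over 54 s, if anything falls off the work surface, if the arm or the gripper's body presses on something with over 40 N, if the wrist force passes 120 N, or if a joint passes its speed limit or range.

ROBOT

A 7-joint arm with a two-finger parallel gripper is mounted at the origin on the work surface. World frame = base frame: x ahead of the robot, y to its left, z up, the work surface at z = 0. Lengths are in m, angles in rad, forces in N, time in s.
With the tool pointing down it reaches from about 0.425 to 1.025 m from the base axis. Payload 9.4 kg.
Tool frame: the origin (TCP) lies midway between the tips of the shut fingers; the grasp point (between the pads) lies 19 mm behind it (ctrl.grasp_offset is the distance from the TCP to the grasp point, in m); z points along the fingers, y is the direction in which the jaws open and shut (so a half turn about z gives the same grasp; the last joint's range is limited). The gripper opens to 85 mm and grips with 20 to 120 N. Pads are 22 mm wide; open, the fingers measure 114 mm over their backs; the gripper's body (76 mm by 85 mm) begins 54 mm behind the grasp point. The pads swing forward as they close: fully open they stand 13 mm farther back than shut.
Start: joints at [-1.315, 0.599, -0.003, 1.599, 0.002, 0.943, -0.08], TCP at [0.237, 0.685, 0.231] pointing down, gripper open.
Joint ranges: [-2.57, 2.57], [-0.35, 1.97], [-1.29, 1.29], [0.11, 2.56], [-1.05, 4.19], [0.11, 1.86], [-2.63, 2.63]. Speed limits (rad/s): [2.22, 2.22, 3.01, 3.01, 3.14, 3.14, 3.14].

INTERFACE

Orientations are given as [roll, pitch, yaw] about the fixed x, y, z axes, in that order (R = Rz(yaw) Ry(pitch) Rx(roll)).
In Python, from workcell import ctrl gives the robot as it stands. The module is installed in compiled form; this text tells all that it offers.
- The arm moves only by the shell command python3 -m handwheel 'ROWS' [FORCE]. ROWS is JSON, a list of rows, each a list of 5 numbers: the shift along the tool's x, y, z in m, then the turn about the tool's z in degrees, then the closure, from 0 (fully open) to 1 (shut). A call has 1 to 5 rows; each row is the pose to reach, as a shift and turn from the pose commanded when the call began, along the tool's axes at that moment; what a row does not reach only later rows make up. A row lasts 1/8 s, in which the tool goes at most 62.5 mm and 10.7 degrees, less where a joint would pass 70% of its speed; a pose out of reach is approached as far as the arm can. A call with a gripper value outside its range is refused whole. The fingers move at their own pace and stop on an object; FORCE is the grip in N (left out, the last holds). Time passes only in rows, so rows that repeat a pose let the fingers close. It gives the time, the measured TCP pose, the force and the opening at its end, in the units of the state.
- ctrl.read_state(): the state, without advancing time (a new reading comes with each control period).
- ctrl.get_image(name): name is "scene" or "top" or "wrist"; returns a dict with "color" (384x512x3 uint8, red, green, blue), "K" (3x3 intrinsics, pixels), "camera_from_world" (4x4, takes a point from world to camera coordinates). Camera axes: x right, y up, looking along -z (the intrinsics and any distortion apply to the point x, -y, -z); pixel columns grow to the right and rows downward; lengths in m; the calibration is good to about 2 mm. A picture is of the moment at which its call begins. There is no depth.
- ctrl.job_done(): hands the job in, once; it reports no verdict.
The state is a dict: "time_s": time; "joint_pos": joint angles; "dq": joint speeds; "tau": joint torques, N m; "tool_pos": TCP position; "eef_rot": TCP orientation; "wrist_force": force on the tool from outside, world axes, zero at the start; "moment": the same for the moment, N m; "opening": opening from 0.0 (shut) to 1.0 (fully open).
Only numpy, scipy, OpenCV 4.12 (cv2) and the standard library are available. Lean on these libraries where they do the work, as an engineer would, in place of code of your own. Each camera call takes 0.05 s, during which the arm holds its last target.

## Working session

There is one attempt and no reset: what is moved stays moved. The work goes in short steps, Python scripts to look and compute and a shell command to move; the robot and the scene stay as the last step left them, time stands still between calls to the robot, and variables do not carry over. Pictures are saved under pics/ and viewed, and the job is handed in when it is done.

```bash
mkdir -p pics; cat > h.py <<'E'
import numpy as np, cv2, json
from workcell import ctrl
def grab(n,tag):
    im=ctrl.get_image(n); cv2.imwrite(f'pics/{tag}.png',im['color'][:,:,::-1]); np.savez(f'pics/{tag}.npz',**{k:np.array(v) for k,v in im.items()}); return im
def load(tag):
    return dict(np.load(f'pics/{tag}.npz'))
def ray(im,u,v):
    K=np.array(im['K']);T=np.array(im['camera_from_world']);R=T[:3,:3];t=T[:3,3]
    d=np.linalg.inv(K)@np.array([u,v,1.]); d=np.array([d[0],-d[1],-d[2]])
    return -R.T@t, R.T@d
def onz(im,u,v,z):
    o,d=ray(im,u,v); return o+d*(z-o[2])/d[2]
def proj(im,p):
    K=np.array(im['K']);T=np.array(im['camera_from_world']); c=T[:3,:3]@np.array(p)+T[:3,3]
    q=K@np.array([c[0],-c[1],-c[2]]); return q[:2]/q[2]
def tri(obs):
    A=np.zeros((3,3));b=np.zeros(3);L=[]
    for im,u,v in obs:
        o,d=ray(im,u,v);d=d/np.linalg.norm(d);P=np.eye(3)-np.outer(d,d);A+=P;b+=P@o;L.append((o,P))
    x=np.linalg.solve(A,b); return x,[np.linalg.norm(P@(x-o)) for o,P in L]
E
python3 - <<'E'
from h import *
for n in ['scene','top','wrist']:
    im=grab(n,n+'0'); print([k for k in im],np.array(im['K']).round(1).tolist(), np.array(im['camera_from_world']).round(3).tolist())
print(ctrl.read_state(),ctrl.grasp_offset)
E
```

```text
['color', 'K', 'camera_from_world'] [[479.3, 0.0, 256.8], [0.0, 479.3, 186.0], [0.0, 0.0, 1.0]] [[0.094, 0.995, -0.01, -0.03], [-0.71, 0.074, 0.701, 0.321], [0.698, -0.059, 0.713, -1.757], [0.0, 0.0, 0.0, 1.0]]
['color', 'K', 'camera_from_world'] [[394.1, 0.0, 256.4], [0.0, 394.1, 188.8], [0.0, 0.0, 1.0]] [[0.003, -1.0, -0.008, -0.014], [0.987, 0.002, 0.158, -0.58], [-0.158, -0.008, 0.987, -1.263], [0.0, 0.0, 0.0, 1.0]]
['color', 'K', 'camera_from_world'] [[339.8, 0.0, 252.8], [0.0, 339.8, 189.2], [0.0, 0.0, 1.0]] [[0.327, 0.945, -0.001, -0.724], [-0.899, 0.31, -0.308, 0.04], [-0.291, 0.102, 0.951, -0.379], [0.0, 0.0, 0.0, 1.0]]
{'time_s': 0.15, 'joint_pos': array([-1.31469237,  0.59996478, -0.00254631,  1.5999224 ,  0.00179792,
        0.94288333, -0.07982066]), 'dq': array([ 0.00132523, -0.00213801, -0.00110853, -0.0023819 ,  0.00181067,
        0.00057817, -0.00102669]), 'tau': array([ 3.71561124e-03, -7.76997828e+01,  1.56716399e+00, -2.58236647e+01,
        1.24841646e-02,  6.77232019e-03, -2.40577606e-05]), 'tool_pos': array([0.23674686, 0.68489964, 0.23060684]), 'eef_rot': array([-3.14042208e+00,  1.09743942e-04,  2.80882762e+00]), 'wrist_force': array([-1.14393127, -0.28605614, -0.07620399]), 'moment': array([ 0.019825  ,  0.0214939 , -0.06489479]), 'opening': 1.0017299381311955} 0.0187
```

View pics/scene0.png

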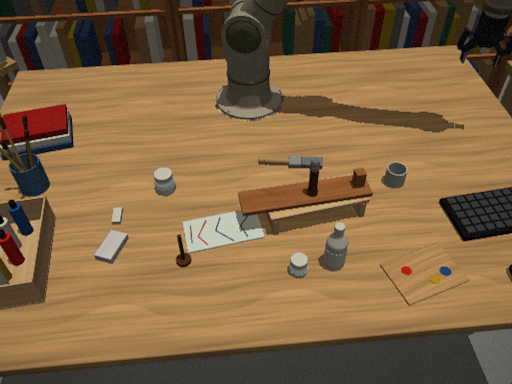

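View pics/top0.png

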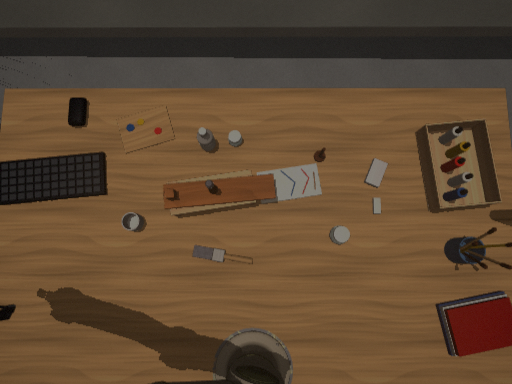

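View pics/wrist0.png

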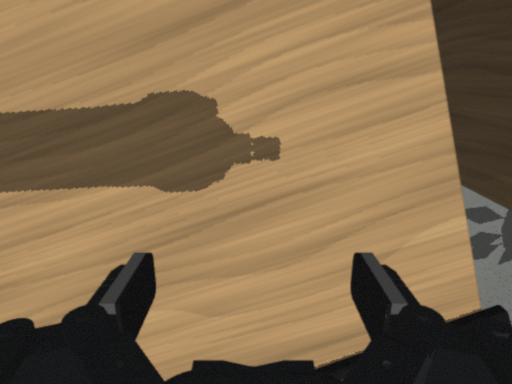

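The scene view shows the plank at about (305,195) with the brush at (314,178) and the block at (359,178). The open cup is at (396,175), the robot's left, and the post is at (183,250). In the top view the cup is at (132,222), the brush at (211,186), the block at (171,195) and the post at (320,155). I'll zoom in next.

```bash
python3 - <<'E'
from h import *
a=load('scene0')['color'][:,:,::-1]; b=load('top0')['color'][:,:,::-1]
c=cv2.resize(a[130:290,165:425],None,fx=3,fy=3,interpolation=cv2.INTER_NEAREST); cv2.imwrite('pics/s0z.png',c)
c=cv2.resize(b[115:245,110:350],None,fx=3.3,fy=3.3,interpolation=cv2.INTER_NEAREST); cv2.imwrite('pics/t0z.png',c);print(c.shape)
E
```

```text
(429, 792, 3)
```

View pics/s0z.png

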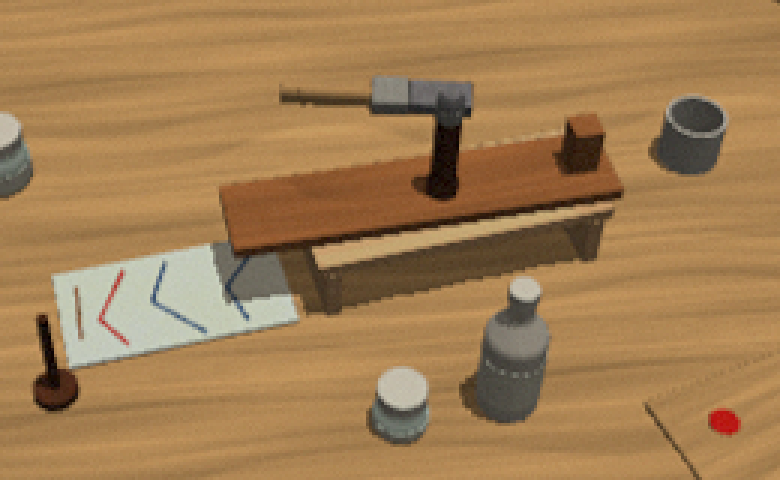

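View pics/t0z.png

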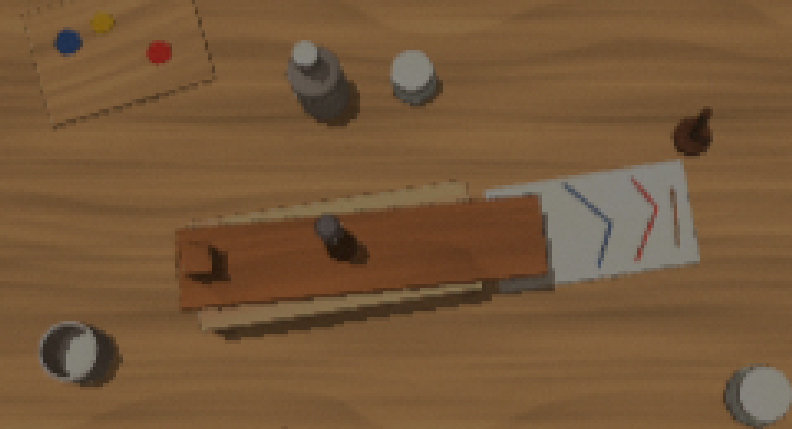

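```bash
python3 - <<'E'
from h import *
S=load('scene0');T=load('top0')
s=lambda x,y:(S,165+(x+.5)/3-.5,130+(y+.5)/3-.5)
t=lambda x,y:(T,110+(x+.5)/3.3-.5,115+(y+.5)/3.3-.5)
def P(n,a,b):
    x,r=tri([s(*a),t(*b)]); print(n,x.round(3),np.round(r,4))
P('leadfar',(231,247),(545,195)); P('leadnear',(220,187),(552,272)); P('tailfar',(622,192),(176,230));P('tailnear',(575,135),(180,308))
P('brushtop',(452,97),(328,224)); P('brushbase',(443,192),(348,252))
P('cuprim',(694,117),(70,351)); P('blocktop',(584,124),(197,258))
P('posttop',(42,318),(706,112)); P('postbase',(56,385),(690,134));P('bottletop',(525,290),(305,54))
P('stand far lead',(318,255),(467,182));
for n,p in dict(lf=(545,195),ln=(552,272),tn=(180,308),tf=(176,230)).items(): print(n,onz(*t(*p),.084).round(3))
print('brush',onz(*s(452,97),.204).round(3),onz(*t(328,224),.204).round(3)); print('cup',onz(*t(70,351),.055).round(3),onz(*s(694,117),.055).round(3))
print('flatbrush', onz(*s(470,97),.02).round(3),onz(*s(285,95),.02).round(3))
print(onz(*t(467,182),.07),onz(*t(483,283),.07),onz(*t(200,222),.07),onz(*t(200,325),.07))
E
```

```text
leadfar [ 0.624 -0.07   0.084] [0.0022 0.0022]
leadnear [ 0.548 -0.075  0.082] [0.0032 0.0032]
tailfar [0.589 0.291 0.078] [0.0002 0.0002]
tailnear [0.511 0.275 0.078] [0.0086 0.0086]
brushtop [0.575 0.127 0.198] [0.001 0.001]
brushbase [0.569 0.126 0.074] [0.0042 0.0042]
cuprim [0.472 0.399 0.051] [0.0002 0.0002]
blocktop [0.553 0.257 0.133] [0. 0.]
posttop [ 0.703 -0.228  0.104] [0.0003 0.0003]
postbase [ 0.704 -0.227  0.012] [0.0004 0.0004]
bottletop [0.748 0.159 0.146] [0.0003 0.0003]
stand far lead [0.638 0.006 0.08 ] [0.0013 0.0013]
lf [ 0.624 -0.072  0.084]
ln [ 0.548 -0.078  0.084]
tn [0.512 0.283 0.084]
tf [0.588 0.29  0.084]
brush [0.581 0.126 0.204] [0.574 0.125 0.204]
cup [0.472 0.397 0.055] [0.476 0.397 0.055]
flatbrush [0.388 0.195 0.02 ] [0.365 0.005 0.02 ]
[0.63992163 0.00504562 0.07      ] [ 0.53859826 -0.01123339  0.07      ] [0.59897346 0.26981314 0.07      ] [0.49648479 0.26593014 0.07      ]
```

```bash
cat >> h.py <<'E'
from scipy.spatial.transform import Rotation as Ro
def go(p,yaw=None):
    s=ctrl.read_state(); R=Ro.from_euler('xyz',s['eef_rot']).as_matrix(); p=np.array(p)
    d=R.T@(p-s['tool_pos']); out=f"shift {d.round(4)} dist {np.linalg.norm(d):.3f}"
    if yaw is not None:
        a=(s['eef_rot'][2]-yaw+np.pi)%(2*np.pi)-np.pi; out+=f" turn {np.degrees(a):.1f}"
    print(s['time_s'],s['tool_pos'].round(4),s['eef_rot'].round(4),'F',s['wrist_force'].round(1),'op',round(s['opening'],3),out)
E
python3 - <<'E'
from h import *
im=load('wrist0');T=im['camera_from_world'];print(-T[:3,:3].T@T[:3,3], T[2,:3])
go((.57,.2,.36),3.24)
E
```

```text
[0.16182318 0.71073867 0.37238677] [-0.29111079  0.10162409  0.95127654]
0.15 [0.2367 0.6849 0.2306] [-3.1404e+00  1.0000e-04  2.8088e+00] F [-1.1 -0.3 -0.1] op 1.002 shift [-0.4734 -0.3496 -0.1289] dist 0.602 turn -24.7
```

```bash
python3 -m handwheel '[[-0.05,-0.03,-0.02,-8,0],[-0.09,-0.07,-0.06,-16,0],[-0.14,-0.10,-0.10,-25,0],[-0.18,-0.14,-0.13,-25,0],[-0.23,-0.17,-0.13,-25,0]]'; python3 - <<'E'
from h import *
go((.54,.2,.36),3.24)
E
```

```text
time_s: 0.78
tool_pos: [0.3932, 0.4566, 0.3625]
eef_rot: [3.139, 0.002, -3.037]
wrist_force: [1.3, 0.9, -0.5]
opening: 0.997
0.775 [0.3932 0.4566 0.3625] [ 3.1389e+00  2.0000e-03 -3.0368e+00] F [ 1.3  0.9 -0.5] op 0.997 shift [-0.1191 -0.2706  0.002 ] dist 0.296 turn 0.4
```

```bash
python3 -m handwheel '[[-0.024,-0.05,0,0,0],[-0.048,-0.11,0,0,0],[-0.07,-0.165,0,0,0],[-0.095,-0.22,0,0,0],[-0.12,-0.27,0,0,0]]'; python3 - <<'E'
from h import *
go((.54,.2,.36),3.24)
im=grab('wrist','w1')
cv2.imwrite('pics/w1z.png',cv2.resize(im['color'][:,:,::-1],(800,600),interpolation=cv2.INTER_CUBIC))
E
```

```text
time_s: 1.4
tool_pos: [0.5405, 0.199, 0.3603]
eef_rot: [-3.141, 0.0, -3.039]
wrist_force: [0.4, 0.2, -0.0]
opening: 1.001
1.4 [0.5405 0.199  0.3603] [-3.1415e+00  2.0000e-04 -3.0386e+00] F [ 0.4  0.2 -0. ] op 1.001 shift [0.0004 0.0011 0.0003] dist 0.001 turn 0.3
```

View pics/w1z.png

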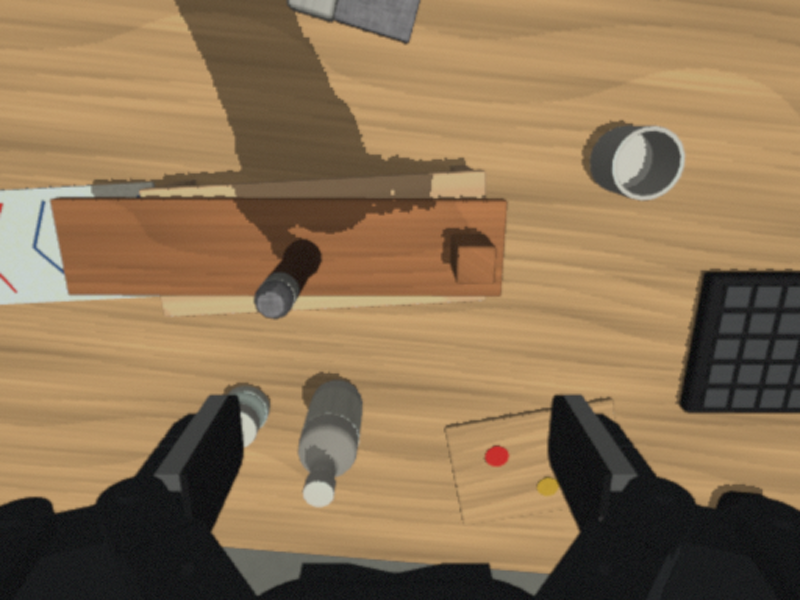

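The wrist picture, scaled to 800 px, shows the brush top at about (272,303), the block's top face centred at (476,264), the cup rim at (648,163), and the plank corners at (52,199), (68,295), (501,296) and (506,200).

```bash
python3 - <<'E'
from h import *
S=load('scene0');T=load('top0');W=load('w1')
s=lambda x,y:(S,165+(x+.5)/3-.5,130+(y+.5)/3-.5)
t=lambda x,y:(T,110+(x+.5)/3.3-.5,115+(y+.5)/3.3-.5)
w=lambda x,y:(W,(x+.5)/1.5625-.5,(y+.5)/1.5625-.5)
def P(n,*o):
    x,r=tri(o); print(n,x.round(4),np.round(r,4))
P('leadfar',s(231,247),t(545,195),w(68,295)); P('leadnear',s(220,187),t(552,272),w(52,199)); P('tailfar',s(622,192),t(176,230),w(501,296));P('tailnear',t(180,308),w(506,200))
P('brushtop',s(452,97),t(328,224),w(272,303)); P('brushbase',s(443,192),t(348,252),w(308,255))
P('cuprim',s(694,117),t(70,351),w(648,163)); P('blocktop',s(584,124),t(197,258),w(476,264))
for n,p in dict(lf=(68,295),ln=(52,199),tn=(506,200),tf=(501,296)).items(): print(n,onz(*w(*p),.084).round(4))
print('brush',onz(*w(272,303),.204).round(4),'cup',onz(*w(648,163),.055).round(4),'block',onz(*w(476,264),.134).round(4))
# cup rim ellipse
im=W['color'];
g=cv2.cvtColor(im,cv2.COLOR_RGB2GRAY)
# stand top corners
for n,p in dict(sf_lead=(162,300),sf_tail=(484,296),sn_tail=(484,172),sn_lead=(141,190)).items(): print(n,onz(*w(*p),.07).round(4))
c=cv2.resize(im[60:240,20:470][:, :,::-1],None,fx=4,fy=4,interpolation=cv2.INTER_CUBIC)
cv2.imwrite('pics/w1a.png',c[0:600,0:800]); cv2.imwrite('pics/w1b.png',c[0:600,1000:1800])
E
```

```text
leadfar [ 0.6241 -0.0687  0.082 ] [0.0017 0.0033 0.0025]
leadnear [ 0.5469 -0.0749  0.0792] [0.0028 0.004  0.0017]
tailfar [0.5893 0.2918 0.0782] [0.0009 0.0006 0.0014]
tailnear [0.5127 0.2876 0.0634] [0.0012 0.0012]
brushtop [0.5737 0.1271 0.1966] [0.0012 0.0015 0.0012]
brushbase [0.57   0.1272 0.0746] [0.003  0.0057 0.003 ]
cuprim [0.4716 0.3997 0.051 ] [0.0008 0.0013 0.002 ]
blocktop [0.5523 0.2576 0.1316] [0.0004 0.0014 0.0015]
lf [ 0.6235 -0.0647  0.084 ]
ln [ 0.5449 -0.0703  0.084 ]
tn [0.5091 0.2829 0.084 ]
tf [0.5876 0.2919 0.084 ]
brush [0.5697 0.1285 0.204 ] cup [0.4707 0.3999 0.055 ] block [0.5506 0.2581 0.134 ]
sf_lead [0.6253 0.0066 0.07  ]
sf_tail [0.5933 0.2808 0.07  ]
sn_tail [0.4907 0.2648 0.07  ]
sn_lead [ 0.533  -0.0072  0.07  ]
```

View pics/w1a.png

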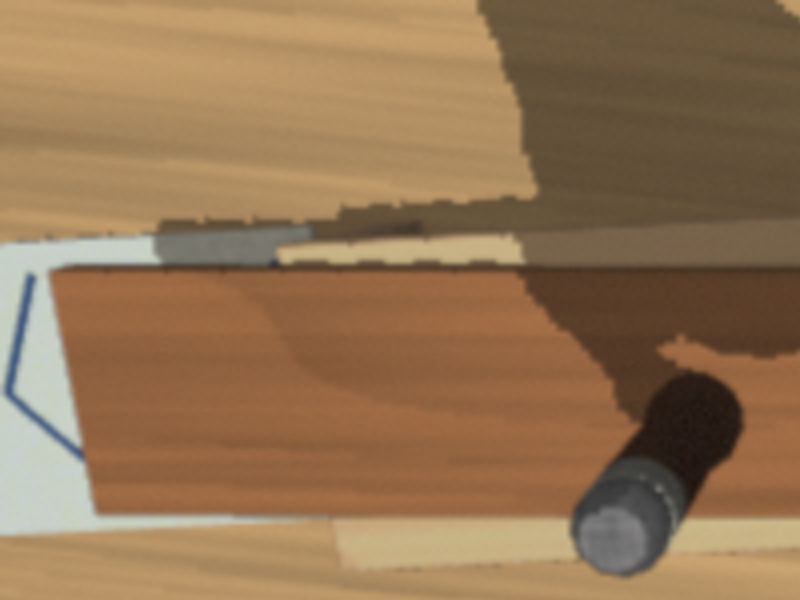

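View pics/w1b.png

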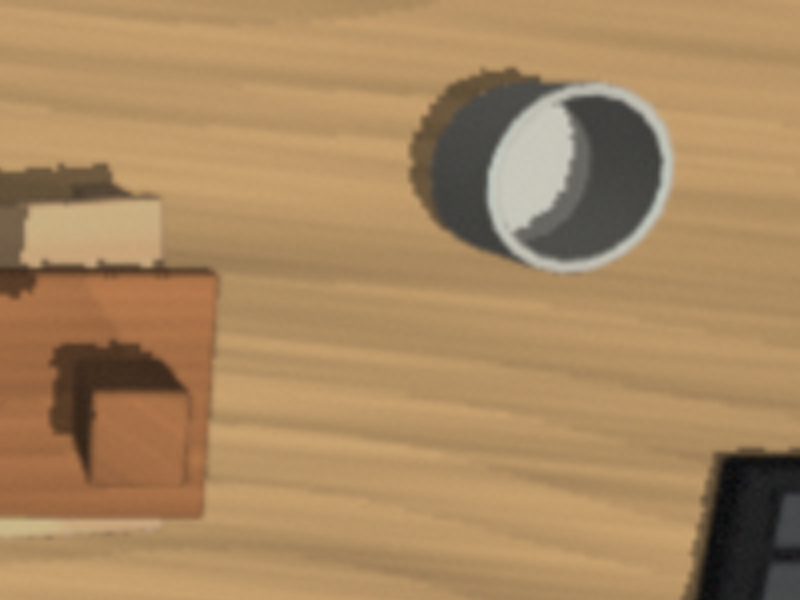

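```bash
python3 - <<'E'
from h import *
go((.572,.128,.26))
E
python3 -m handwheel '[[-0.012,-0.035,0.03,0,0],[-0.025,-0.073,0.06,0,0],[-0.025,-0.073,0.10,0,0]]'; python3 - <<'E'
from h import *
go((.572,.128,.141),3.24)
im=grab('wrist','w2')
cv2.imwrite('pics/w2z.png',cv2.resize(im['color'][:,:,::-1],(800,600),interpolation=cv2.INTER_CUBIC))
E
```

```text
1.45 [0.5446 0.1911 0.3602] [-3.1373e+00  1.9000e-03 -3.0470e+00] F [ 3.5 -5.7  0. ] op 1.004 shift [-0.0212 -0.065   0.1006] dist 0.122
time_s: 1.82
tool_pos: [0.5737, 0.1277, 0.2597]
eef_rot: [-3.14, 0.002, -3.043]
wrist_force: [-1.0, 1.1, -0.6]
opening: 1.0
1.825 [0.5737 0.1277 0.2597] [-3.1404e+00  1.9000e-03 -3.0432e+00] F [-1.   1.1 -0.6] op 1.0 shift [0.0019 0.0007 0.1187] dist 0.119 turn -0.0
```

View pics/w2z.png

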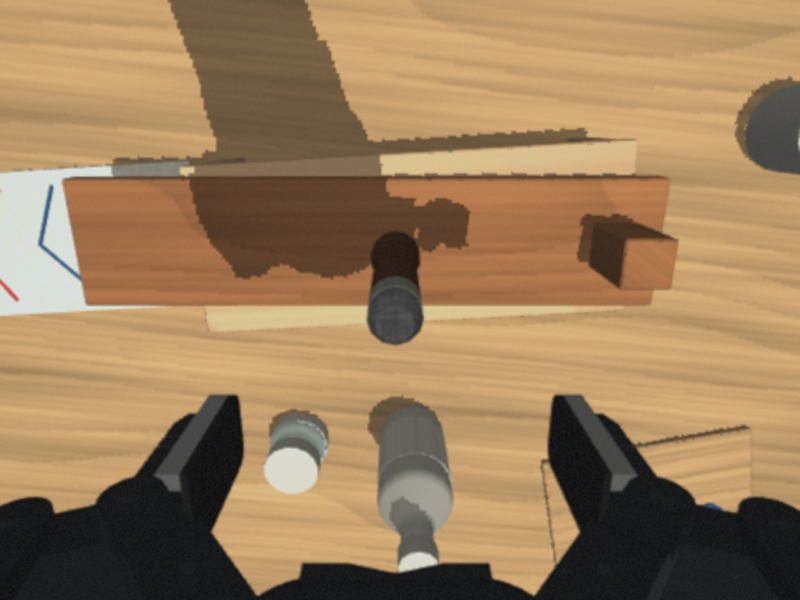

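The view, scaled to 800 px, has the brush upright and centred between the jaws: its top is at (395,320), its base at (396,252), and the jaws' midline is x≈396. I'll check the heights from the two wrist views.

```bash
python3 - <<'E'
from h import *
A=load('w1');B=load('w2');S=load('scene0');T=load('top0')
f=lambda I,x,y:(I,(x+.5)/1.5625-.5,(y+.5)/1.5625-.5)
def P(n,*o):
    x,r=tri(o); print(n,x.round(4),np.round(r,4))
P('brushtop',f(A,272.5,302),f(B,395,319))
P('lf',f(A,68,295),f(B,86,304));P('ln',f(A,52,199),f(B,65,179));P('tf',f(A,501,296),f(B,650,304));P('tn',f(A,506,200),f(B,669,179))
P('blocktop',f(A,476,264),f(B,650,265))
for n,p in dict(lf=(86,304),ln=(65,179),tn=(669,179),tf=(650,304)).items(): print(n,onz(*f(B,*p),.084).round(4))
print(onz(*f(B,395,319),.204),onz(*f(B,396,252),.096), onz(*f(B,650,265),.134))
go((.572,.128,.141),3.24)
E
```

```text
brushtop [0.5715 0.1272 0.1962] [0.0003 0.0003]
lf [ 0.628  -0.0721  0.0711] [0.0005 0.0005]
ln [ 0.545  -0.0705  0.0835] [0. 0.]
tf [0.5887 0.2929 0.0796] [0.0002 0.0002]
tn [0.5097 0.2834 0.0822] [0.0004 0.0004]
blocktop [0.551  0.2581 0.1345] [0.0005 0.0005]
lf [ 0.6223 -0.0643  0.084 ]
ln [ 0.5449 -0.0702  0.084 ]
tn [0.51   0.2826 0.084 ]
tf [0.5871 0.2906 0.084 ]
[0.56829718 0.12695698 0.204     ] [0.56663072 0.12723257 0.096     ] [0.5515539  0.25841724 0.134     ]
1.875 [0.5704 0.1289 0.2543] [-3.1398 -0.0061 -3.0408] F [-2.9 -0.9 -4.5] op 0.998 shift [-0.0022 -0.0009  0.1133] dist 0.113 turn 0.1
```

```bash
python3 -m handwheel '[[0.003,0,0.05,0,0],[0.003,0,0.10,0,0],[0.003,0,0.118,0,0],[0.003,0,0.118,0,0.3],[0.003,0,0.118,0,0.6]]' 40; python3 -m handwheel '[[0,0,0,0,0.9],[0,0,0,0,0.9],[0,0,0,0,0.9]]' 40;  python3 - <<'E'
from h import *
go((.572,.128,.141),3.24)
im=grab('wrist','w3')
cv2.imwrite('pics/w3z.png',cv2.resize(im['color'][:,:,::-1],(800,600),interpolation=cv2.INTER_CUBIC))
E
```

```text
time_s: 2.5
tool_pos: [0.5699, 0.1314, 0.1434]
eef_rot: [3.141, 0.001, -3.038]
wrist_force: [0.4, 0.2, 0.7]
opening: 0.601
time_s: 2.88
tool_pos: [0.5696, 0.1309, 0.1429]
eef_rot: [3.141, 0.001, -3.038]
wrist_force: [-0.2, -0.4, 5.9]
opening: 0.273
2.875 [0.5696 0.1309 0.1429] [ 3.1414e+00  1.1000e-03 -3.0381e+00] F [-0.2 -0.4  5.9] op 0.273 shift [-0.0021 -0.0031  0.0019] dist 0.004 turn 0.3
```

View pics/w3z.png

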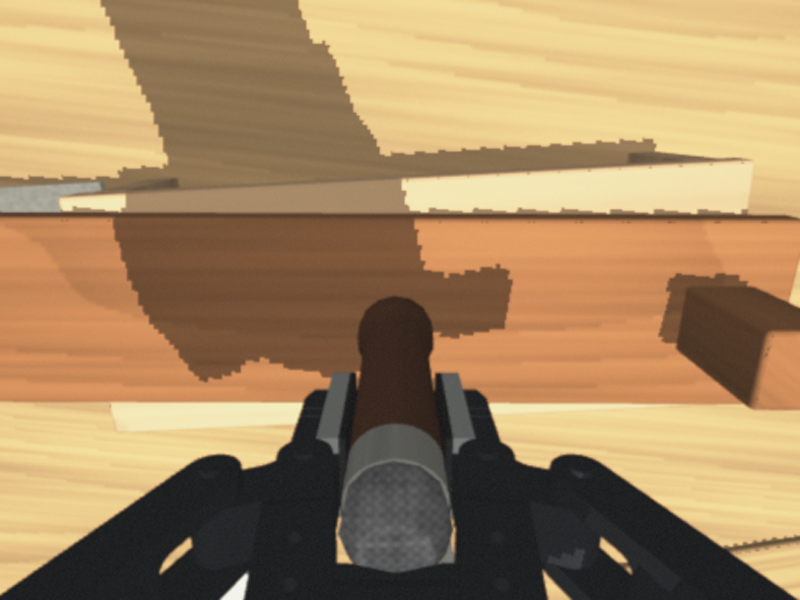

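The brush is gripped: opening 0.273 is about 23 mm, and it sits centred between the pads at (395,340–520). Lifting now.

```bash
python3 -m handwheel '[[0,0,-0.03,0,0.9],[0,0,-0.07,0,0.9],[0,0,-0.09,0,0.9]]' 60; python3 - <<'E'
from h import *
go((.471,.3995,.2429))
im=grab('wrist','w4')
cv2.imwrite('pics/w4z.png',cv2.resize(im['color'][:,:,::-1],(800,600),interpolation=cv2.INTER_CUBIC))
E
```

```text
time_s: 3.3
tool_pos: [0.5698, 0.1309, 0.2342]
eef_rot: [3.141, 0.002, -3.038]
wrist_force: [-0.1, 0.1, -1.0]
opening: 0.263
3.3 [0.5698 0.1309 0.2342] [ 3.1412e+00  2.1000e-03 -3.0382e+00] F [-0.1  0.1 -1. ] op 0.263 shift [ 0.0705  0.2774 -0.0087] dist 0.286
```

View pics/w4z.png

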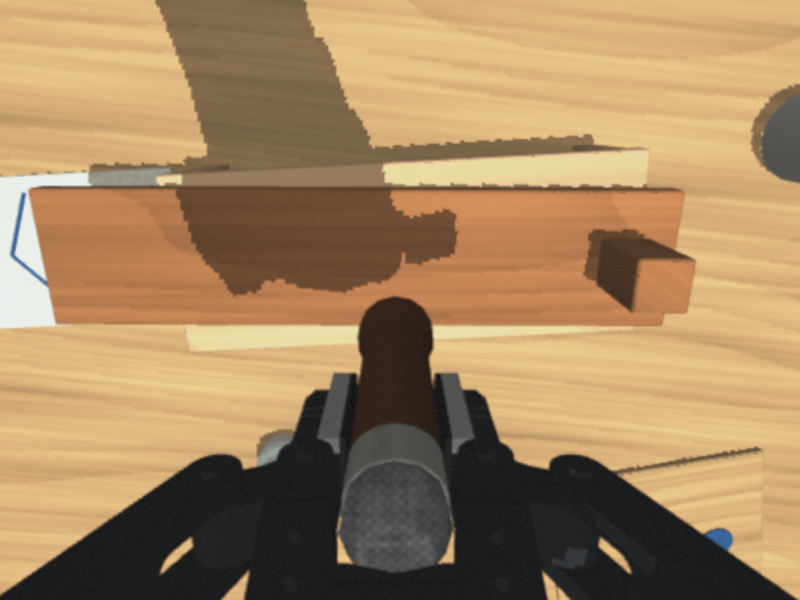

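```bash
python3 -m handwheel '[[0.012,0.05,-0.005,0,0.9],[0.03,0.105,-0.005,0,0.9],[0.045,0.165,-0.005,0,0.9],[0.06,0.225,-0.005,0,0.9],[0.0705,0.277,-0.005,0,0.9]]';python3 -m handwheel '[[0,0,0,0,0.9]]'; python3 - <<'E'
from h import *
go((.471,.3995,.24))
im=grab('wrist','w5')
cv2.imwrite('pics/w5z.png',cv2.resize(im['color'][:,:,::-1],(800,600),interpolation=cv2.INTER_CUBIC))
go((.471,.3995,.24))
im=grab('scene','s5');im2=grab('top','t5')
cv2.imwrite('pics/s5z.png',cv2.resize(im['color'][100:220,330:470,::-1],None,fx=4,fy=4,interpolation=cv2.INTER_CUBIC))
E
```

```text
time_s: 3.98
tool_pos: [0.469, 0.4012, 0.2366]
eef_rot: [-3.142, -0.001, -3.037]
wrist_force: [1.3, -0.7, -0.0]
opening: 0.268
time_s: 4.1
tool_pos: [0.4676, 0.404, 0.2363]
eef_rot: [3.14, -0.001, -3.031]
wrist_force: [0.3, -0.6, -0.7]
opening: 0.266
4.1 [0.4676 0.404  0.2363] [ 3.1399e+00 -1.4000e-03 -3.0306e+00] F [ 0.3 -0.6 -0.7] op 0.266 shift [-0.0029 -0.0049 -0.0037] dist 0.007
4.15 [0.469  0.4009 0.2363] [-3.1414e+00 -1.1000e-03 -3.0340e+00] F [ 0.3 -1.2 -0.7] op 0.264 shift [-0.0018 -0.0016 -0.0037] dist 0.004
```

View pics/w5z.png

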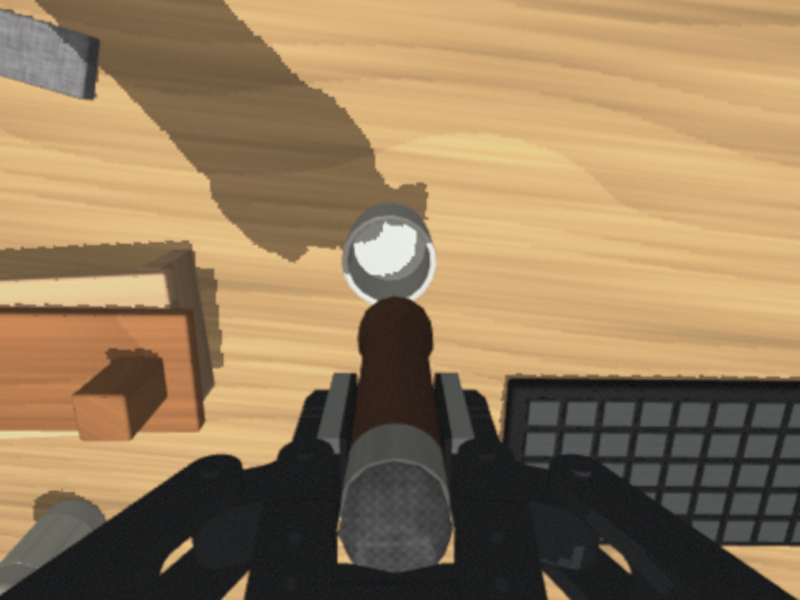

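View pics/s5z.png

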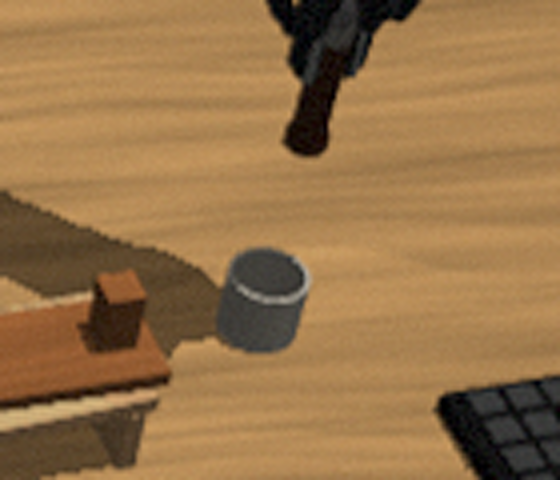

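```bash
python3 - <<'E'
from h import *
B=load('w5');S=load('scene0');T=load('t5');S5=load('s5')
f=lambda I,x,y:(I,(x+.5)/1.5625-.5,(y+.5)/1.5625-.5)
cup=onz(*f(B,390,257),.055);print('cup',cup, 'rimw',onz(*f(B,343,257),.055)-onz(*f(B,436,257),.055))
print('foot', onz(*f(B,395.5,335),.180),onz(*f(B,358,335),.180)-onz(*f(B,433,335),.180))
g=lambda x,y:(S5,330+(x+.5)/4-.5,100+(y+.5)/4-.5)
print('s cup',onz(*g(266,277),.055),'s foot',onz(*g(307,143),.177))
x,r=tri([f(B,390,257),g(266,277)]);print(x,r)
x,r=tri([f(B,395.5,330),g(307,143)]);print(x,r)
cv2.imwrite('pics/t5z.png',cv2.resize(T['color'][180:260,90:230,::-1],None,fx=5,fy=5,interpolation=cv2.INTER_CUBIC))
go((.471,.4,.24))
E
```

```text
cup [0.46751037 0.40109502 0.055     ] rimw [ 0.00640822 -0.05777775  0.        ]
foot [0.46890269 0.40439598 0.18      ] [ 0.00331371 -0.02996973  0.        ]
s cup [0.47715092 0.39690847 0.055     ] s foot [0.47196901 0.40279944 0.177     ]
[0.46933312 0.40106506 0.04719073] [np.float64(0.00019140701877217253), np.float64(0.00019140701877228225)]
[0.46894599 0.40437885 0.17438478] [np.float64(4.030525973835051e-05), np.float64(4.030525973828145e-05)]
4.25 [0.4707 0.3979 0.2366] [-3.1402e+00 -5.0000e-04 -3.0387e+00] F [-0.1 -1.1 -0. ] op 0.269 shift [-0.0005  0.002  -0.0034] dist 0.004
```

View pics/t5z.png

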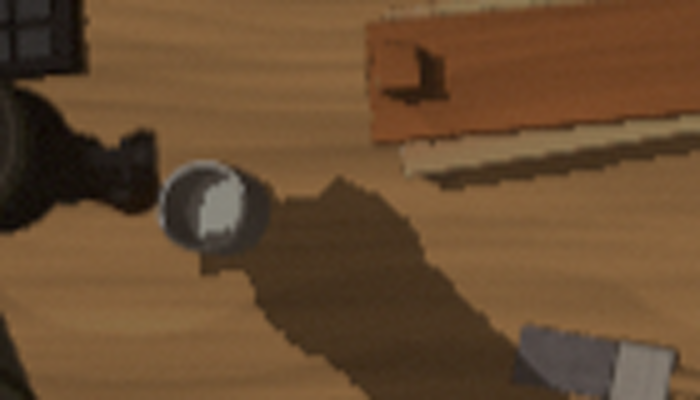

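```bash
python3 -m handwheel '[[0,0.003,0.03,0,0.9],[0,0.003,0.07,0,0.9],[0,0.003,0.10,0,0.9],[0,0.003,0.10,0,0.9]]'; python3 - <<'E'
from h import *
go((.470,.401,.066))
im=grab('wrist','w6')
cv2.imwrite('pics/w6z.png',cv2.resize(im['color'][:,:,::-1],(800,600),interpolation=cv2.INTER_CUBIC))
im=grab('scene','s6')
cv2.imwrite('pics/s6z.png',cv2.resize(im['color'][100:220,330:470,::-1],None,fx=4,fy=4,interpolation=cv2.INTER_CUBIC))
E
```

```text
time_s: 4.75
tool_pos: [0.4701, 0.3993, 0.1353]
eef_rot: [-3.138, -0.003, -3.04]
wrist_force: [0.7, 0.4, 0.4]
opening: 0.265
4.75 [0.4701 0.3993 0.1353] [-3.1382 -0.0032 -3.0405] F [0.7 0.4 0.4] op 0.265 shift [-0.0003  0.0019  0.0693] dist 0.069
```

View pics/w6z.png

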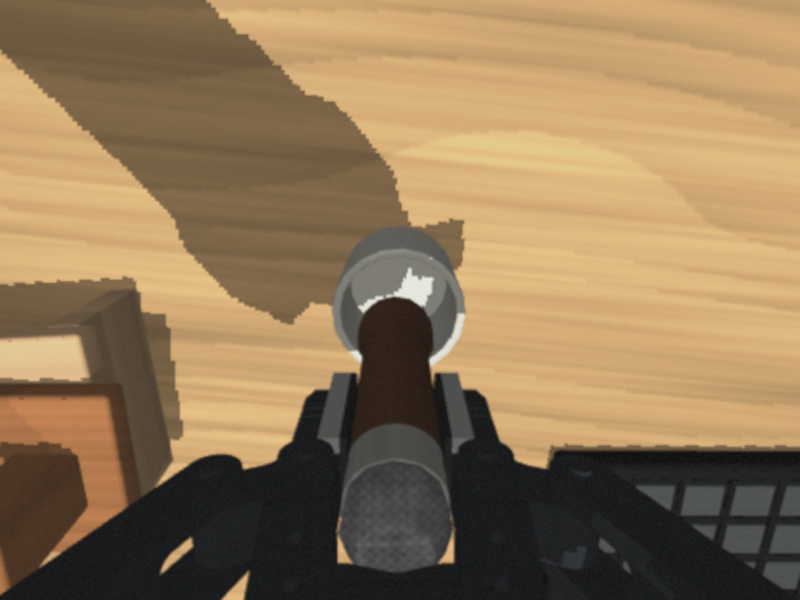

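View pics/s6z.png

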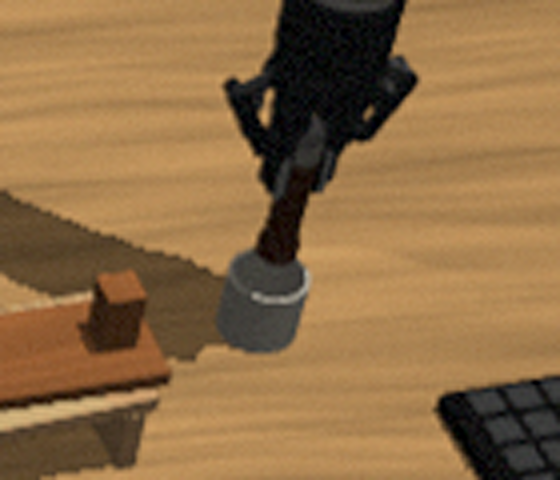

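```bash
python3 - <<'E'
from h import *
B=load('w6');S6=load('s6')
f=lambda I,x,y:(I,(x+.5)/1.5625-.5,(y+.5)/1.5625-.5)
g=lambda x,y:(S6,330+(x+.5)/4-.5,100+(y+.5)/4-.5)
print('cup',onz(*f(B,399,307),.055),np.linalg.norm(onz(*f(B,333,307),.055)-onz(*f(B,464,307),.055)))
print('foot',onz(*f(B,395.5,335),.079)); print(tri([f(B,399,307),g(266,277)]))
go((.470,.401,.066))
E
```

```text
cup [0.46766399 0.40050985 0.055     ] 0.05803001125142926
foot [0.47144655 0.39939936 0.079     ]
(array([0.47003328, 0.40065437, 0.04790975]), [np.float64(0.00014098251185607968), np.float64(0.0001409825118561545)])
4.85 [0.4712 0.4011 0.1379] [-3.1414e+00  5.0000e-04 -3.0398e+00] F [ 0.2  0.1 -1.5] op 0.268 shift [0.0012 0.     0.0719] dist 0.072
```

```bash
python3 -m handwheel '[[0.002,0,0.03,0,0.9],[0.002,0,0.055,0,0.9],[0.002,0,0.065,0,0.9],[0.002,0,0.068,0,0.9],[0.002,0,0.068,0,0.9]]'
```

```text
time_s: 5.48
tool_pos: [0.4687, 0.4021, 0.0702]
eef_rot: [3.141, 0.001, -3.038]
wrist_force: [-0.5, 1.2, -0.4]
opening: 0.266
```

```bash
python3 -m handwheel '[[0,0,0.003,0,0.9],[0,0,0.003,0,0.9]]';python3 -m handwheel '[[0,0,0.003,0,0.9],[0,0,0.003,0,0.9]]'; python3 - <<'E'
from h import *
im=grab('scene','s7')
cv2.imwrite('pics/s7z.png',cv2.resize(im['color'][100:220,330:470,::-1],None,fx=4,fy=4,interpolation=cv2.INTER_CUBIC))
E
```

```text
time_s: 5.72
tool_pos: [0.4683, 0.4019, 0.0665]
eef_rot: [3.141, 0.0, -3.038]
wrist_force: [0.1, -1.0, -0.8]
opening: 0.263
time_s: 5.98
tool_pos: [0.4685, 0.4021, 0.064]
eef_rot: [3.141, 0.001, -3.038]
wrist_force: [-1.9, -0.3, 8.9]
opening: 0.264
```

View pics/s7z.png

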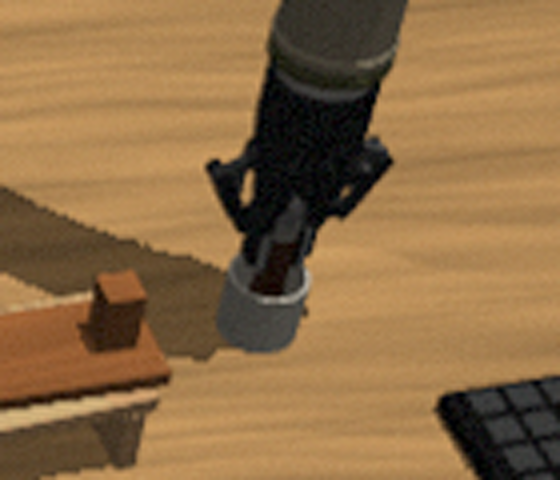

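The tips are at 0.064 m with an 8.9 N contact, so the foot is on the cup floor. Releasing and rising.

```bash
python3 -m handwheel '[[0,0,-0.0015,0,0.7],[0,0,-0.0015,0,0.5],[0,0,-0.0015,0,0.4],[0,0,-0.0015,0,0.4]]';python3 -m handwheel '[[0,0,-0.03,0,0.3],[0,0,-0.08,0,0.2],[0,0,-0.13,0,0],[0,0,-0.18,0,0]]'; python3 - <<'E'
from h import *
im=grab('wrist','w8')
cv2.imwrite('pics/w8z.png',cv2.resize(im['color'][:,:,::-1],(800,600),interpolation=cv2.INTER_CUBIC))
im=grab('scene','s8')
cv2.imwrite('pics/s8z.png',cv2.resize(im['color'][100:220,330:470,::-1],None,fx=4,fy=4,interpolation=cv2.INTER_CUBIC))
go((.551,.258,.2))
E
```

```text
time_s: 6.52
tool_pos: [0.4682, 0.4018, 0.0646]
eef_rot: [-3.141, -0.0, -3.038]
wrist_force: [-0.4, 0.3, -0.9]
opening: 0.602
time_s: 7.02
tool_pos: [0.4681, 0.4016, 0.2463]
eef_rot: [-3.142, -0.0, -3.038]
wrist_force: [0.3, 0.1, -0.0]
opening: 1.0
7.125 [0.4701 0.4035 0.2503] [ 3.136   0.0069 -3.0384] F [ 0.7 -0.8 -0.9] op 1.004 shift [-0.0651 -0.1533  0.0499] dist 0.174
```

View pics/w8z.png

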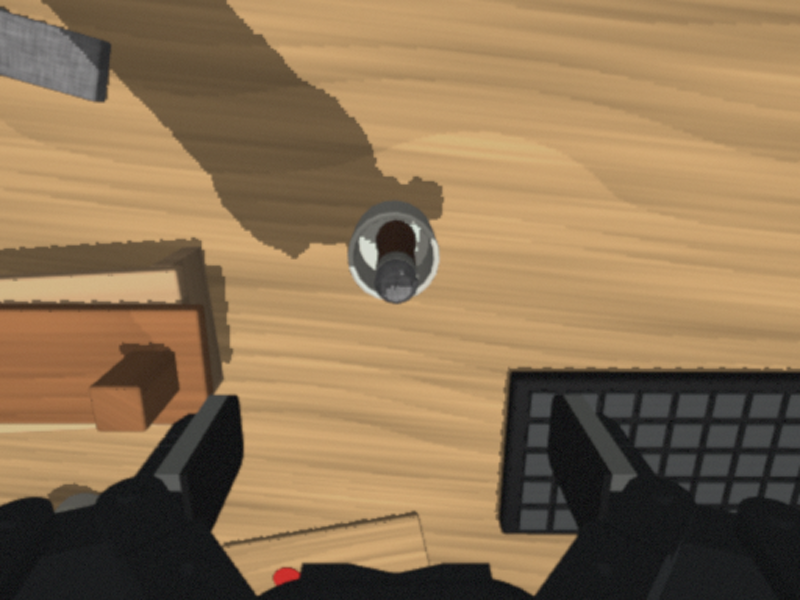

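View pics/s8z.png

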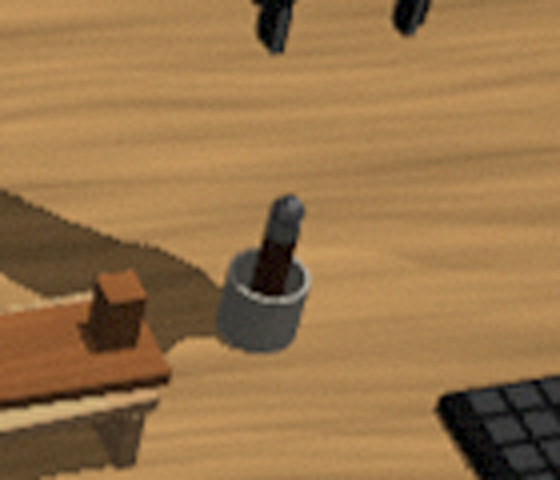

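The brush stands upright in the cup, seen at (397,250) in the wrist view and clear of the rim. Next I'll move over the plank for a measuring view that includes the post.

```bash
python3 - <<'E'
from h import *
go((.54,.06,.36))
E
python3 -m handwheel '[[-0.01,-0.05,-0.05,0,0],[-0.02,-0.11,-0.08,0,0],[-0.025,-0.17,-0.11,0,0],[-0.03,-0.23,-0.11,0,0],[-0.033,-0.28,-0.11,0,0]]'
python3 -m handwheel '[[-0.003,-0.05,0,0,0],[-0.003,-0.055,0,0,0],[-0.003,-0.055,0,0,0],[-0.003,-0.055,0,0,0]]'
python3 - <<'E'
from h import *
go((.54,.06,.36))
im=grab('wrist','w9'); go((.54,.06,.36))
cv2.imwrite('pics/w9z.png',cv2.resize(im['color'][:,:,::-1],(800,600),interpolation=cv2.INTER_CUBIC))
E
```

```text
7.125 [0.4701 0.4035 0.2503] [ 3.136   0.0069 -3.0384] F [ 0.7 -0.8 -0.9] op 1.004 shift [-0.0348 -0.3482 -0.1114] dist 0.367
time_s: 7.75
tool_pos: [0.5299, 0.1271, 0.3549]
eef_rot: [3.141, 0.001, -3.038]
wrist_force: [2.1, -0.1, 0.4]
opening: 1.0
time_s: 8.25
tool_pos: [0.538, 0.0762, 0.3543]
eef_rot: [3.141, -0.001, -3.036]
wrist_force: [0.1, 0.1, 0.2]
opening: 0.999
8.25 [0.538  0.0762 0.3543] [ 3.1411e+00 -6.0000e-04 -3.0358e+00] F [0.1 0.1 0.2] op 0.999 shift [-0.0002 -0.0163 -0.0057] dist 0.017
8.3 [0.5381 0.0762 0.3544] [ 3.1413e+00 -4.0000e-04 -3.0356e+00] F [-0.1 -0.5 -0.7] op 1.002 shift [-0.0002 -0.0163 -0.0057] dist 0.017
```

View pics/w9z.png

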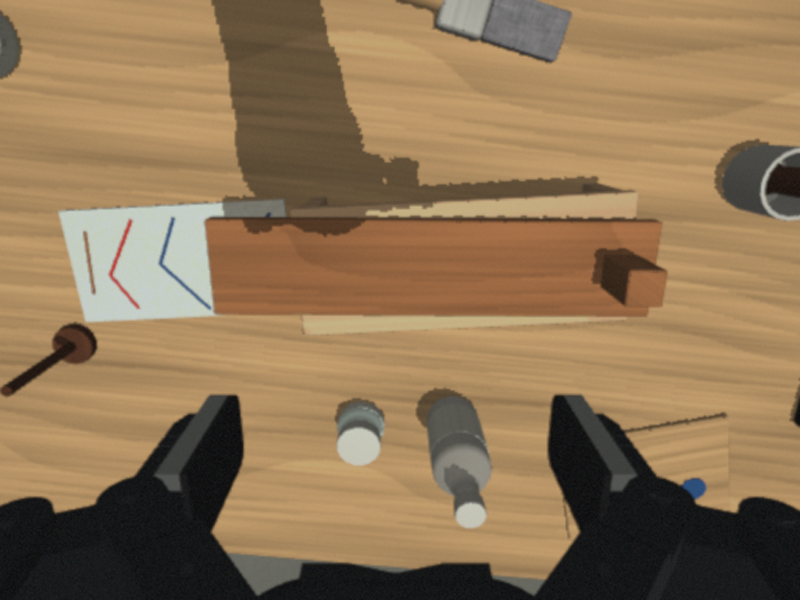

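```bash
python3 - <<'E'
from h import *
im=load('w9')['color'][:,:,::-1]
cv2.imwrite('pics/w9a.png',cv2.resize(im[115:260,0:200],None,fx=4,fy=4,interpolation=cv2.INTER_CUBIC))
cv2.imwrite('pics/w9b.png',cv2.resize(im[105:235,165:365],None,fx=4,fy=4,interpolation=cv2.INTER_CUBIC))
cv2.imwrite('pics/w9c.png',cv2.resize(im[105:235,345:512],None,fx=4,fy=4,interpolation=cv2.INTER_CUBIC))
E
```

```text
(no output)
```

View pics/w9a.png

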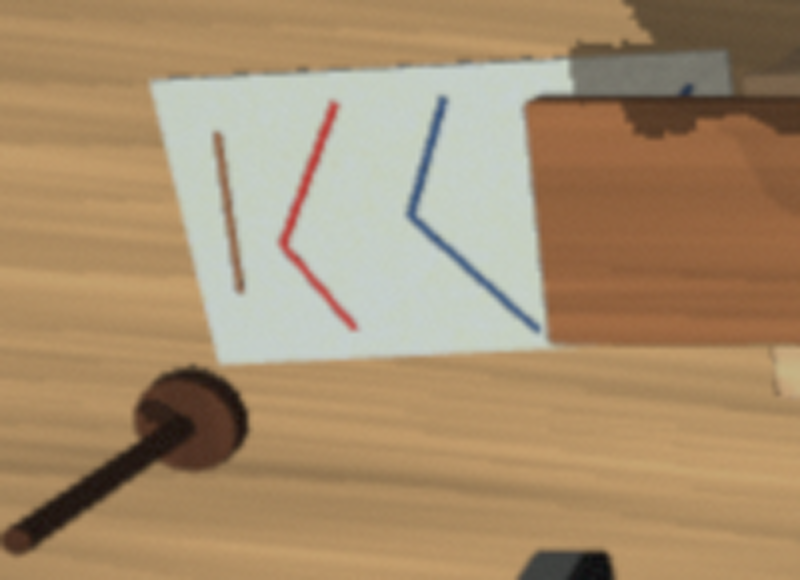

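View pics/w9b.png

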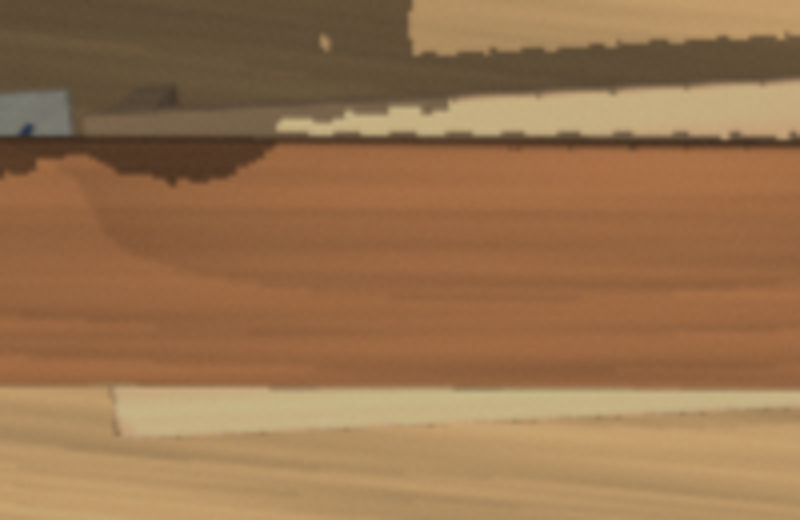

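View pics/w9c.png

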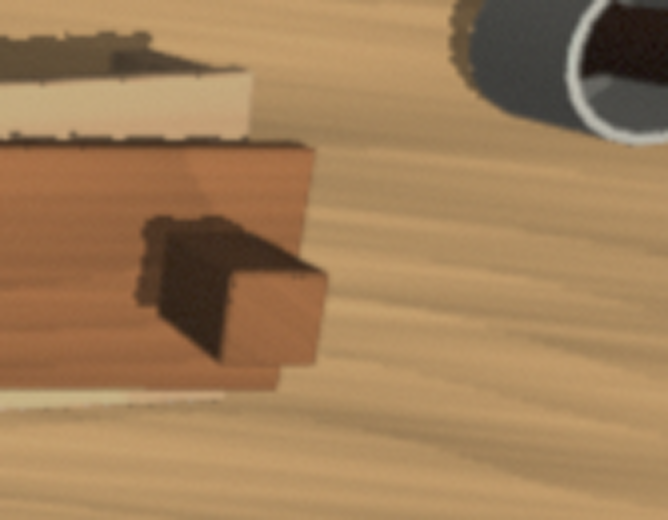

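```bash
python3 - <<'E'
from h import *
W=load('w9')
O=dict(a=(0,115),b=(165,105),c=(345,105))
f=lambda k,x,y:(W,O[k][0]+(x+.5)/4-.5,O[k][1]+(y+.5)/4-.5)
pl=dict(ln=('a',527,100),lf=('a',548,345),tn=('c',316,150),tf=('c',276,389))
q={k:onz(*f(*v),.084) for k,v in pl.items()}
for k in q: print(k,q[k].round(4))
lead=(q['ln']+q['lf'])/2;tail=(q['tn']+q['tf'])/2
print('len',np.linalg.norm(lead-tail),'wid',np.linalg.norm(q['ln']-q['lf']),np.linalg.norm(q['tn']-q['tf']))
pd=[q['ln']-q['tn'],q['lf']-q['tf']];print('plank dir',[np.arctan2(d[0],-d[1]) for d in pd], 'ends',[np.arctan2(-d[1],-d[0]) for d in(q['lf']-q['ln'],q['tf']-q['tn'])], lead,tail)
st=dict(lf=('b',119,435),tf=('c',224,397),tn=('c',250,70),lmid=('b',112,388),ln=('b',82,118),tmid=('c',247,138))
s={k:onz(*f(*v),.07) for k,v in st.items()}
for k in s: print('st',k,s[k].round(4))
print('stand dirs',[np.arctan2(d[0],-d[1]) for d in (s['lf']-s['tf'],s['ln']-s['tn'])],np.linalg.norm(s['lf']-s['tf']),np.linalg.norm(s['lf']-s['ln']),np.linalg.norm(s['tf']-s['tn']))
p={k:onz(*f(*v),.004) for k,v in dict(ll=('a',152,80),lf=('a',218,362),tn=('a',728,50)).items()}
d=p['ll']-p['tn'];print('paint',p,np.arctan2(d[0],-d[1]),np.linalg.norm(d))
print('post top',onz(*f('a',17,540),.105),'foot',onz(*f('a',188,421),.012), np.linalg.norm(onz(*f('a',135,421),.012)-onz(*f('a',240,421),.012)))
B=[onz(*f('c',*x),.134) for x in((232,272),(326,274),(316,364),(222,362))]
print('block',np.mean(B,axis=0),[np.linalg.norm(B[i]-B[i-1]).round(4) for i in range(4)])
E
```

```text
ln [ 0.5444 -0.0716  0.084 ]
lf [ 0.6234 -0.0651  0.084 ]
tn [0.5098 0.2832 0.084 ]
tf [0.5871 0.2905 0.084 ]
len 0.3569374366958161 wid 0.0792777129461991 0.07762009652880206
plank dir [np.float64(0.0970814733116529), np.float64(0.10169155658746454)] ends [np.float64(-3.0604072010979237), np.float64(-3.047355169009635)] [ 0.58388773 -0.06835465  0.084     ] [0.54847014 0.28682126 0.084     ]
st lf [0.6388 0.0078 0.07  ]
st tf [0.5961 0.2815 0.07  ]
st tn [0.4893 0.2637 0.07  ]
st lmid [0.6222 0.0046 0.07  ]
st ln [ 0.5332 -0.0093  0.07  ]
st tmid [0.5101 0.2679 0.07  ]
stand dirs [np.float64(0.15488943014007134), np.float64(0.15944905497486625)] 0.27692521202300713 0.10696507626836002 0.10822931344806014
paint {'ll': array([ 0.56789195, -0.23341781,  0.004     ]), 'lf': array([ 0.67568925, -0.21767397,  0.004     ]), 'tn': array([ 0.53513283, -0.02672143,  0.004     ])} 0.157181724166852 0.2092762683058363
post top [ 0.69984171 -0.2276869   0.105     ] foot [ 0.69799262 -0.22631377  0.012     ] 0.04046522598674083
block [0.55117616 0.25764651 0.134     ] [np.float64(0.0263), np.float64(0.026), np.float64(0.0263), np.float64(0.0266)]
```

The measurements agree with the given sizes:

| Thing | Measured | Given |
|---|---|---|
| Plank length and width | 357 x 79 mm | 360 x 80 mm |
| Stand length and width | 277 x 107 mm | 280 x 110 mm |
| Post, lateral from centre line | 76 mm | 77 mm |

The stand axis is at 0.157 rad and the plank at 0.0995 rad. The travel is about 175 mm along the stand, for an overhang of about 240 mm. I'll grip the block next.

```bash
python3 - <<'E'
from h import *
go((.551,.258,.22),.0995-np.pi)
E
python3 -m handwheel '[[0,0.05,0.03,0,0],[0.003,0.10,0.06,0,0],[0.006,0.15,0.09,0,0],[0.006,0.181,0.134,0,0],[0.006,0.181,0.134,0,0]]'
python3 - <<'E'
from h import *
go((.551,.258,.092),.0995-np.pi)
im=grab('wrist','w10'); go((.551,.258,.092),.0995-np.pi)
cv2.imwrite('pics/w10z.png',cv2.resize(im['color'][:,:,::-1],(800,600),interpolation=cv2.INTER_CUBIC))
E
```

```text
8.3 [0.5381 0.0762 0.3544] [ 3.1413e+00 -4.0000e-04 -3.0356e+00] F [-0.1 -0.5 -0.7] op 1.002 shift [-0.0321  0.1794  0.1344] dist 0.226 turn 0.4
time_s: 8.93
tool_pos: [0.5107, 0.2574, 0.2174]
eef_rot: [-3.14, -0.005, -3.031]
wrist_force: [-0.5, -1.0, 0.7]
opening: 0.999
8.925 [0.5107 0.2574 0.2174] [-3.1405 -0.0055 -3.0314] F [-0.5 -1.   0.7] op 0.999 shift [-0.0408 -0.0037  0.1252] dist 0.132 turn 0.6
8.975 [0.5122 0.2557 0.2191] [-3.1404e+00 -3.1000e-03 -3.0340e+00] F [ 0.2 -0.5  0.7] op 0.999 shift [-0.0392 -0.0017  0.127 ] dist 0.133 turn 0.5
```

View pics/w10z.png

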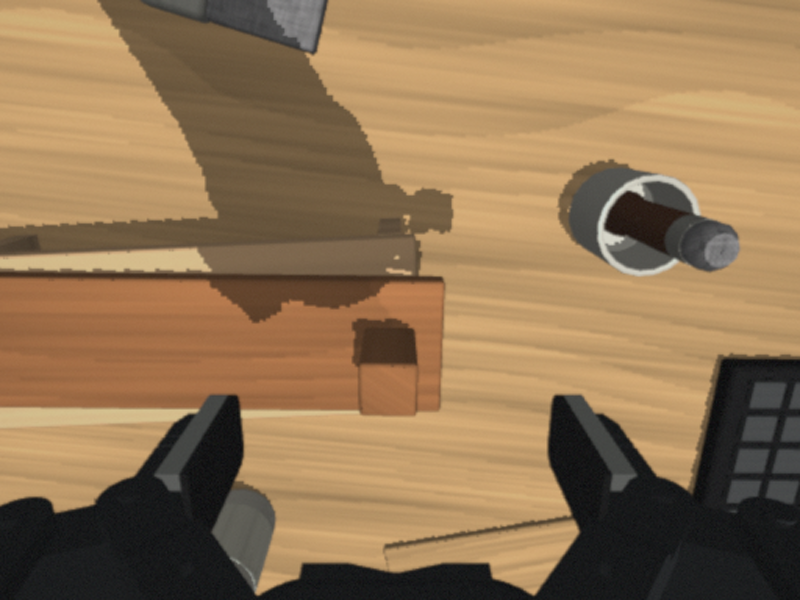

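The block's top face is centred at (388,390), just left of the jaws' midline at 396. My x shift was typed short, so I still need to move about 40 mm away from the base. I'll triangulate the block first.

```bash
python3 - <<'E'
from h import *
B=load('w10');A=load('w9');C=load('w1')
f=lambda I,x,y:(I,(x+.5)/1.5625-.5,(y+.5)/1.5625-.5)
u=np.mean([232,326,316,222]);v=np.mean([272,274,364,362])
print(tri([f(B,388,390),(A,345+(u+.5)/4-.5,105+(v+.5)/4-.5)]), onz(*f(B,388,390),.134))
print('brush top',tri([f(B,715,249),f(load('w8'),398,288)]))
go((.551,.258,.16),.0995-np.pi)
E
```

```text
(array([0.55142762, 0.25836118, 0.13266467]), [np.float64(5.756401459824978e-05), np.float64(5.756401459829605e-05)]) [0.550787   0.25833181 0.134     ]
brush top (array([0.47106539, 0.40330088, 0.11696478]), [np.float64(0.0009536667311397717), np.float64(0.0009536667311398767)])
8.975 [0.5122 0.2557 0.2191] [-3.1404e+00 -3.1000e-03 -3.0340e+00] F [ 0.2 -0.5  0.7] op 0.999 shift [-0.039  -0.0018  0.059 ] dist 0.071 turn 0.5
```

```bash
python3 -m handwheel '[[-0.039,0,0,0,0],[-0.039,0,0.03,0,0],[-0.039,0,0.06,0,0],[-0.039,0,0.06,0,0]]'
python3 - <<'E'
from h import *
go((.551,.258,.092),.0995-np.pi)
im=grab('wrist','w11'); go((.551,.258,.092),.0995-np.pi)
cv2.imwrite('pics/w11z.png',cv2.resize(im['color'][:,:,::-1],(800,600),interpolation=cv2.INTER_CUBIC))
E
```

```text
time_s: 9.48
tool_pos: [0.552, 0.2569, 0.1601]
eef_rot: [-3.14, -0.002, -3.039]
wrist_force: [1.2, 0.3, 0.5]
opening: 1.001
9.475 [0.552  0.2569 0.1601] [-3.1403e+00 -2.0000e-03 -3.0389e+00] F [1.2 0.3 0.5] op 1.001 shift [0.0008 0.0013 0.0681] dist 0.068 turn 0.2
9.525 [0.5528 0.2574 0.1614] [-3.1412 -0.     -3.0389] F [ 1.   0.3 -0.4] op 1.0 shift [0.0017 0.0008 0.0694] dist 0.069 turn 0.2
```

View pics/w11z.png

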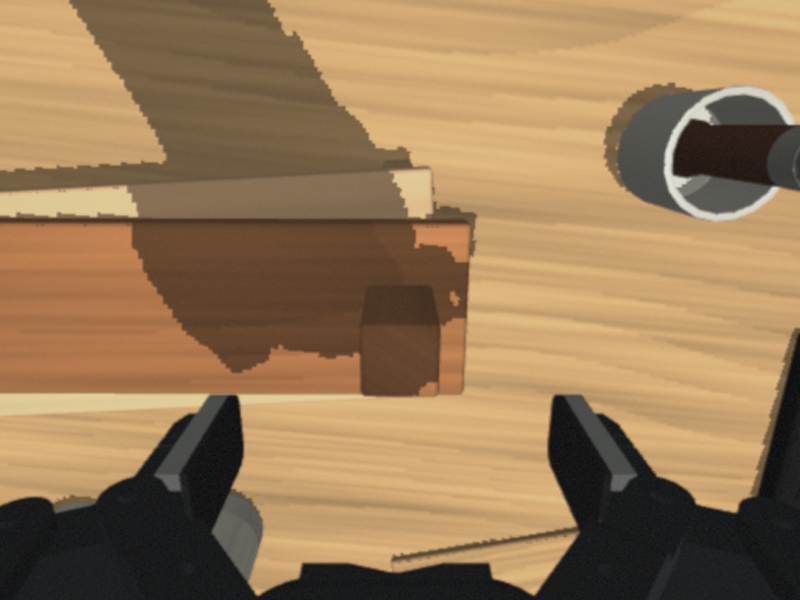

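The block spans x 360–440, centred between the jaws. Descending and closing.

```bash
python3 -m handwheel '[[0.001,0.001,0.03,0,0],[0.001,0.001,0.058,0,0],[0.001,0.001,0.068,0,0],[0.001,0.001,0.068,0,0]]' 40; python3 -m handwheel '[[0,0,0,0,0.3],[0,0,0,0,0.5],[0,0,0,0,0.6],[0,0,0,0,0.7],[0,0,0,0,0.8]]' 40;  python3 -m handwheel '[[0,0,0,0,0.9],[0,0,0,0,0.9]]' 80; python3 - <<'E'
from h import *
go((.551,.258,.092),.0995-np.pi)
im=grab('scene','s11');grab('wrist','w12')
cv2.imwrite('pics/s11z.png',cv2.resize(im['color'][130:280,165:425,::-1],None,fx=3,fy=3,interpolation=cv2.INTER_CUBIC))
E
```

```text
time_s: 10.02
tool_pos: [0.5518, 0.2589, 0.0935]
eef_rot: [3.141, 0.001, -3.038]
wrist_force: [-0.5, -0.2, -0.1]
opening: 0.995
time_s: 10.65
tool_pos: [0.5515, 0.2589, 0.0932]
eef_rot: [3.141, 0.001, -3.038]
wrist_force: [-1.2, -1.0, 5.7]
opening: 0.322
time_s: 10.9
tool_pos: [0.5516, 0.2589, 0.0933]
eef_rot: [3.141, 0.001, -3.038]
wrist_force: [-1.5, -0.4, 7.5]
opening: 0.316
10.9 [0.5516 0.2589 0.0933] [ 3.1414e+00  7.0000e-04 -3.0385e+00] F [-1.5 -0.4  7.5] op 0.316 shift [ 0.0007 -0.0008  0.0013] dist 0.002 turn 0.2
```

View pics/s11z.png

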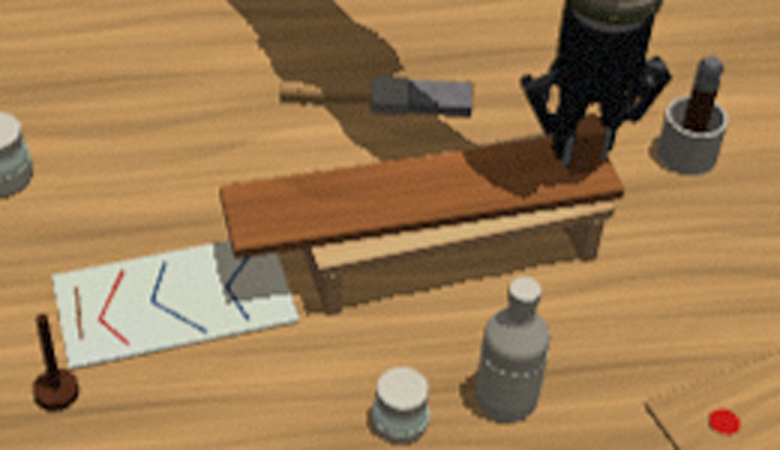

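View pics/w12.png

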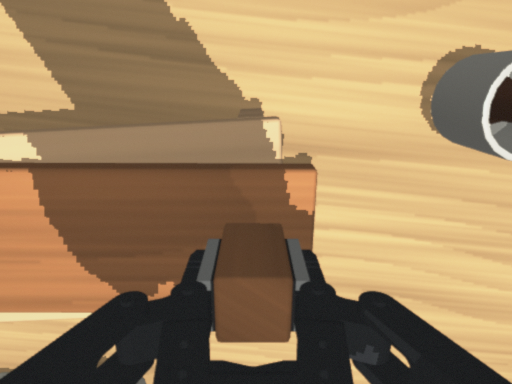

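The block is gripped: opening 0.316 is about 27 mm, with a 7.5 N downward press. I'll slide 50 mm slowly and straighten the plank by 3.3° onto the stand axis while the overhang is still small.

```bash
python3 -m handwheel '[[0.000,-0.005,0,-0.6,0.9],[0.001,-0.015,0,-1.3,0.9],[0.001,-0.025,0,-2,0.9],[0.002,-0.035,0,-2.7,0.9],[0.002,-0.045,0,-3.3,0.9]]' 80; python3 -m handwheel '[[0,-0.005,0,0,0.9],[0,-0.005,0,0,0.9]]'; python3 - <<'E'
from h import *
go((.5546,.2085,.0933),.157-np.pi)
W=grab('wrist','w13');S=grab('scene','s13');T=grab('top','t13')
cv2.imwrite('pics/s13z.png',cv2.resize(S['color'][130:280,165:425,::-1],None,fx=3,fy=3,interpolation=cv2.INTER_CUBIC))
cv2.imwrite('pics/t13z.png',cv2.resize(T['color'][130:230,150:350,::-1],None,fx=4,fy=4,interpolation=cv2.INTER_CUBIC))
E
```

```text
time_s: 11.62
tool_pos: [0.5542, 0.2158, 0.0933]
eef_rot: [3.139, 0.002, -2.978]
wrist_force: [-1.3, 6.3, 4.9]
opening: 0.317
time_s: 11.88
tool_pos: [0.5553, 0.2097, 0.0932]
eef_rot: [3.141, 0.001, -2.98]
wrist_force: [0.3, 0.8, 6.3]
opening: 0.317
11.875 [0.5553 0.2097 0.0932] [ 3.1407e+00  1.4000e-03 -2.9802e+00] F [0.3 0.8 6.3] op 0.317 shift [ 0.0009 -0.0011 -0.0001] dist 0.001 turn 0.3
```

View pics/s13z.png

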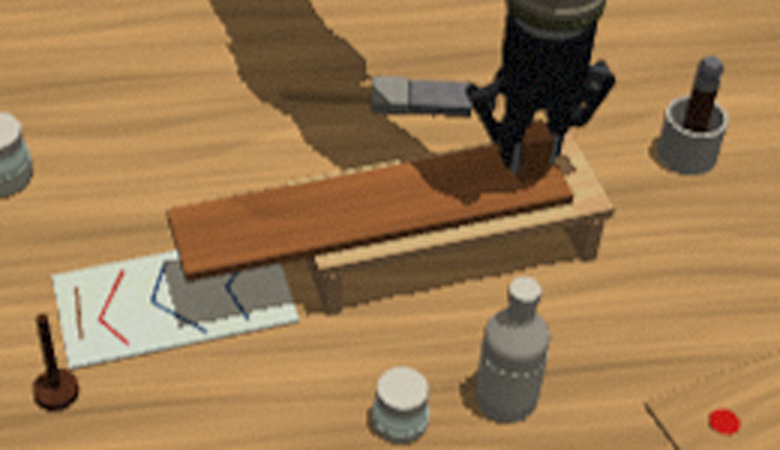

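View pics/t13z.png

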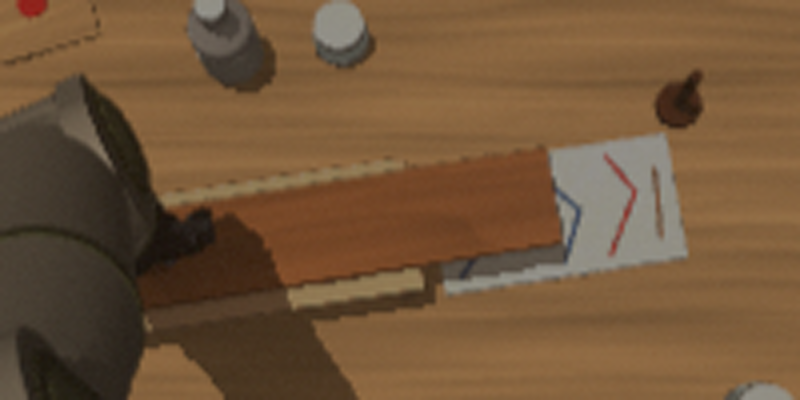

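View pics/w13.png

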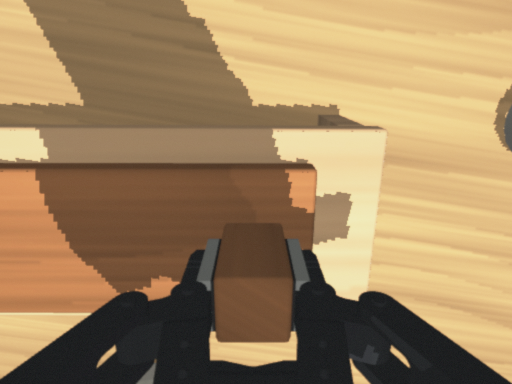

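Plank and stand edges are now parallel; in the wrist view they run along rows 168 and 129. The plank is level and the other objects are where they were. I'll slide on about 105 mm, then measure the lead end against the post.

```bash
python3 -m handwheel '[[0,-0.006,0,0,0.9],[0,-0.017,0,0,0.9],[0,-0.028,0,0,0.9],[0,-0.039,0,0,0.9],[0,-0.05,0,0,0.9]]' 80; python3 -m handwheel '[[0,-0.011,0,0,0.9],[0,-0.022,0,0,0.9],[0,-0.033,0,0,0.9],[0,-0.044,0,0,0.9],[0,-0.055,0,0,0.9]]' ; python3 -m handwheel '[[0,0,0,0,0.9],[0,0,0,0,0.9]]'; python3 - <<'E'
from h import *
go((.5724,.1045,.0933),.157-np.pi)
W=grab('wrist','w14');S=grab('scene','s14');T=grab('top','t14')
cv2.imwrite('pics/s14z.png',cv2.resize(S['color'][180:280,165:325,::-1],None,fx=5,fy=5,interpolation=cv2.INTER_CUBIC))
cv2.imwrite('pics/t14z.png',cv2.resize(T['color'][130:230,190:350,::-1],None,fx=5,fy=5,interpolation=cv2.INTER_CUBIC))
E
```

```text
time_s: 12.65
tool_pos: [0.5633, 0.1615, 0.0933]
eef_rot: [3.14, 0.002, -2.979]
wrist_force: [-1.2, 7.3, 5.8]
opening: 0.317
time_s: 13.28
tool_pos: [0.5722, 0.1073, 0.0933]
eef_rot: [3.14, 0.002, -2.979]
wrist_force: [-1.3, 7.2, 6.9]
opening: 0.317
time_s: 13.52
tool_pos: [0.5724, 0.1052, 0.0932]
eef_rot: [-3.141, 0.002, -2.981]
wrist_force: [0.7, 0.1, 6.6]
opening: 0.319
13.525 [0.5724 0.1052 0.0932] [-3.1414e+00  1.6000e-03 -2.9808e+00] F [0.7 0.1 6.6] op 0.319 shift [ 0.0002 -0.0007 -0.0001] dist 0.001 turn 0.2
```

View pics/s14z.png

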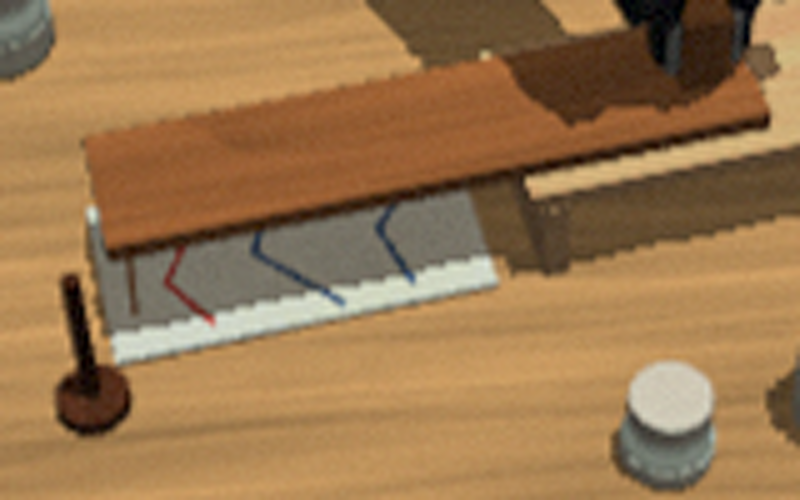

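View pics/t14z.png

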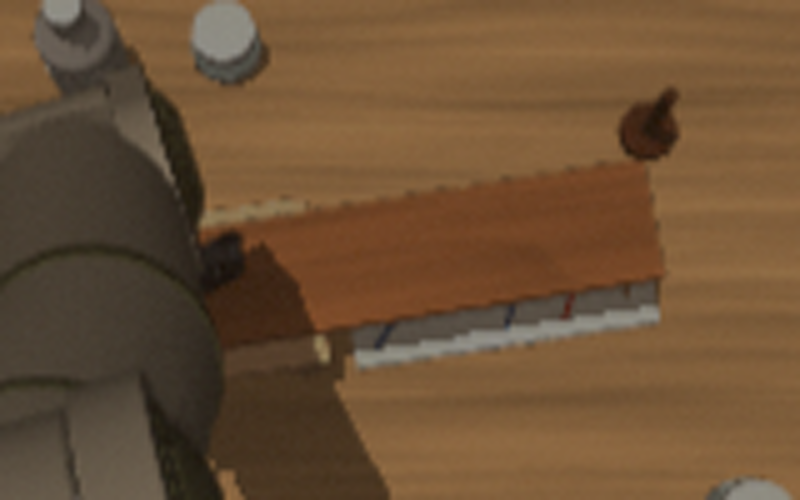

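View pics/w14.png

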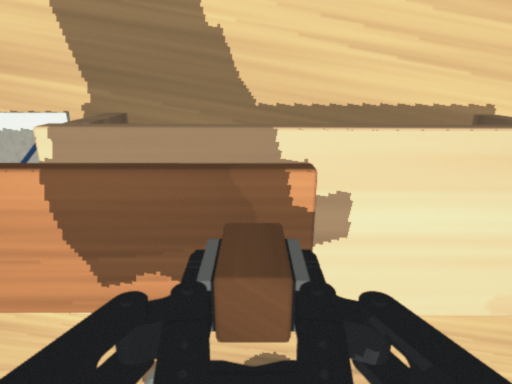

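```bash
python3 - <<'E'
from h import *
S=load('s14');T=load('t14')
s=lambda x,y:(S,165+(x+.5)/5-.5,180+(y+.5)/5-.5)
t=lambda x,y:(T,190+(x+.5)/5-.5,130+(y+.5)/5-.5)
u=np.array([np.sin(.157),-np.cos(.157),0])
def rep(n,p): print(n,np.round(p,4),'along',round(float(u@(p-np.array([.5643,.1359,0]))),4))
rep('T lead',(onz(*t(648,162),.084)+onz(*t(664,276),.084))/2)
rep('S lead',(onz(*s(85,140),.084)+onz(*s(105,248),.084))/2)
x1,r=tri([s(105,248),t(648,162)]);x2,r2=tri([s(85,140),t(664,276)]);print(x1,r,x2,r2);rep('tri lead',(x1+x2)/2)
rep('T posttop',onz(*t(671,93),.105));rep('T foot',onz(*t(649,128),.012))
rep('S posttop',onz(*s(70,278),.105));rep('S foot',onz(*s(92,396),.012))
rep('tri top',tri([s(70,278),t(671,93)])[0]);rep('tri foot',tri([s(92,396),t(649,128)])[0])
d=onz(*t(664,276),.084)-onz(*t(352,330),.084);print(np.arctan2(d[0],-d[1]))
E
```

```text
T lead [ 0.6256 -0.2209  0.084 ] along 0.362
S lead [ 0.6299 -0.2193  0.084 ] along 0.361
[ 0.66413338 -0.21563945  0.080239  ] [np.float64(0.0015367313502270587), np.float64(0.0015367313502270001)] [ 0.58866797 -0.22565014  0.08010735] [np.float64(0.00024832258358612494), np.float64(0.00024832258358618874)]
tri lead [ 0.6264 -0.2206  0.0802] along 0.3619
T posttop [ 0.7039 -0.2292  0.105 ] along 0.3824
T foot [ 0.7039 -0.2289  0.012 ] along 0.3822
S posttop [ 0.7024 -0.228   0.105 ] along 0.381
S foot [ 0.7059 -0.2283  0.012 ] along 0.3818
tri top [ 0.7035 -0.2284  0.1065] along 0.3815
tri foot [ 0.7044 -0.2289  0.01  ] along 0.3822
0.17522754601383206
```

The top and scene views both put the lead end about 20 mm short of the post; the wrist survey says 19–21 mm. I'll finish with 20 mm.

```bash
python3 -m handwheel '[[0,-0.005,0,0,0.9],[0,-0.01,0,0,0.9],[0,-0.015,0,0,0.9],[0,-0.0205,0,0,0.9],[0,-0.0205,0,0,0.9]]' 80;  python3 -m handwheel '[[0,0,0,0,0.9],[0,0,0,0,0.9],[0,0,0,0,0.9]]'; python3 - <<'E'
from h import *
go((.5755,.0855,.0933),.157-np.pi)
W=grab('wrist','w15');S=grab('scene','s15');T=grab('top','t15')
cv2.imwrite('pics/s15z.png',cv2.resize(S['color'][180:280,165:325,::-1],None,fx=5,fy=5,interpolation=cv2.INTER_CUBIC))
cv2.imwrite('pics/t15z.png',cv2.resize(T['color'][130:230,190:350,::-1],None,fx=5,fy=5,interpolation=cv2.INTER_CUBIC))
E
```

```text
time_s: 14.3
tool_pos: [0.5756, 0.0864, 0.0933]
eef_rot: [3.14, 0.002, -2.98]
wrist_force: [0.0, 3.9, 7.2]
opening: 0.319
time_s: 14.68
tool_pos: [0.5756, 0.0864, 0.0933]
eef_rot: [3.141, 0.002, -2.98]
wrist_force: [0.9, 3.5, 6.8]
opening: 0.322
14.675 [0.5756 0.0864 0.0933] [ 3.1406e+00  1.9000e-03 -2.9796e+00] F [0.9 3.5 6.8] op 0.322 shift [ 0.0003 -0.0009 -0.    ] dist 0.001 turn 0.3
```

View pics/s15z.png

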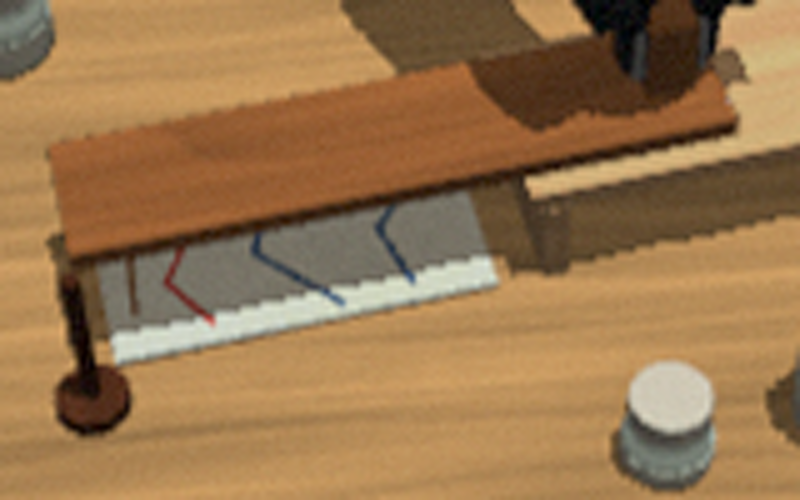

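View pics/t15z.png

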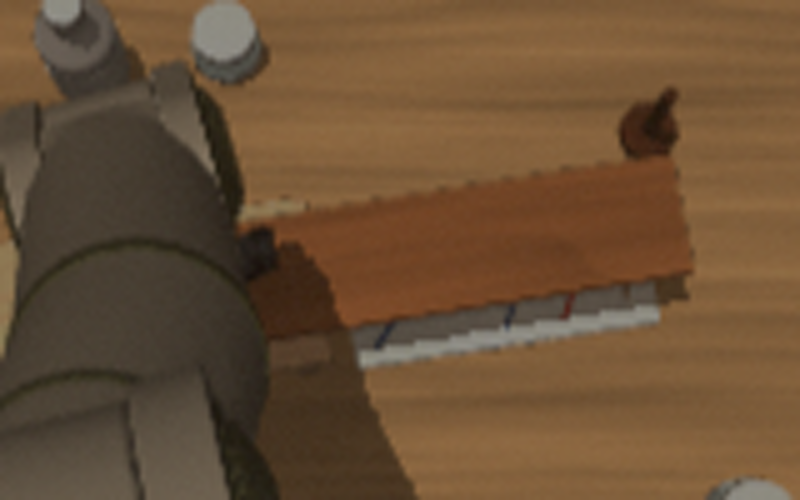

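View pics/s15.png

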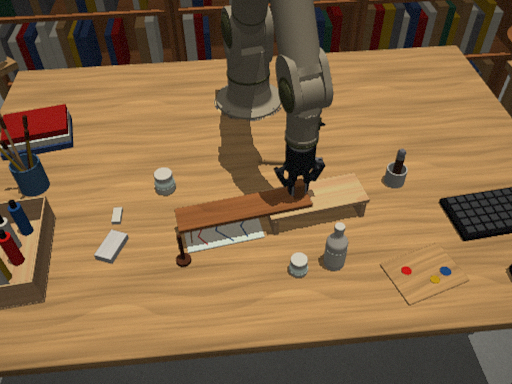

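```bash
python3 - <<'E'
from h import *
S=load('s15');T=load('t15')
s=lambda x,y:(S,165+(x+.5)/5-.5,180+(y+.5)/5-.5)
t=lambda x,y:(T,190+(x+.5)/5-.5,130+(y+.5)/5-.5)
u=np.array([np.sin(.157),-np.cos(.157),0])
def rep(n,p): print(n,np.round(p,4),'along',round(float(u@(p-np.array([.5643,.1359,0]))),4))
rep('T lead',(onz(*t(676,156),.084)+onz(*t(693,270),.084))/2)
rep('S lead',(onz(*s(49,149),.084)+onz(*s(70,253),.084))/2)
x1,r=tri([s(70,253),t(676,156)]);x2,r2=tri([s(49,149),t(693,270)]);print(x1,r,x2,r2);rep('tri lead',(x1+x2)/2)
go((.5756,.0864,.0933))
E
```

```text
T lead [ 0.6296 -0.2395  0.084 ] along 0.381
S lead [ 0.6329 -0.2375  0.084 ] along 0.3795
[ 0.66758675 -0.23330627  0.08268053] [np.float64(0.0018051824566891702), np.float64(0.0018051824566892066)] [ 0.59272373 -0.24461094  0.07964062] [np.float64(0.0002054729199262989), np.float64(0.00020547291992625773)]
tri lead [ 0.6302 -0.239   0.0812] along 0.3805
14.825 [0.5756 0.0864 0.0933] [ 3.1406e+00  1.9000e-03 -2.9796e+00] F [0.3 3.7 6.3] op 0.318 shift [0. 0. 0.] dist 0.000
```

```bash
python3 -m handwheel '[[0,-0.001,0,0,0.9],[0,-0.0015,0,0,0.9],[0,-0.0015,0,0,0.9],[0,-0.0015,0,0,0.9]]' 80; python3 - <<'E'
from h import *
go((.5756,.0864,.0933))
S=grab('scene','s16');T=grab('top','t16');W=grab('wrist','w16')
a=cv2.resize(S['color'][130:280,165:425,::-1],None,fx=3,fy=3,interpolation=cv2.INTER_CUBIC)
cv2.imwrite('pics/s16z.png',a)
go((.5756,.0864,.0933)); print(ctrl.read_state()['moment'])
E
```

```text
time_s: 15.32
tool_pos: [0.5756, 0.0862, 0.0934]
eef_rot: [3.139, 0.002, -2.979]
wrist_force: [-1.3, 7.3, 7.7]
opening: 0.32
15.325 [0.5756 0.0862 0.0934] [ 3.1394e+00  1.9000e-03 -2.9787e+00] F [-1.3  7.3  7.7] op 0.32 shift [-0.      0.0002  0.0001] dist 0.000
15.475 [0.5756 0.0862 0.0934] [ 3.1394e+00  1.9000e-03 -2.9786e+00] F [-1.1  8.3  7.9] op 0.318 shift [-0.      0.0002  0.0001] dist 0.000
[ 1.49049472  0.4116775  -0.12715813]
```

View pics/s16z.png

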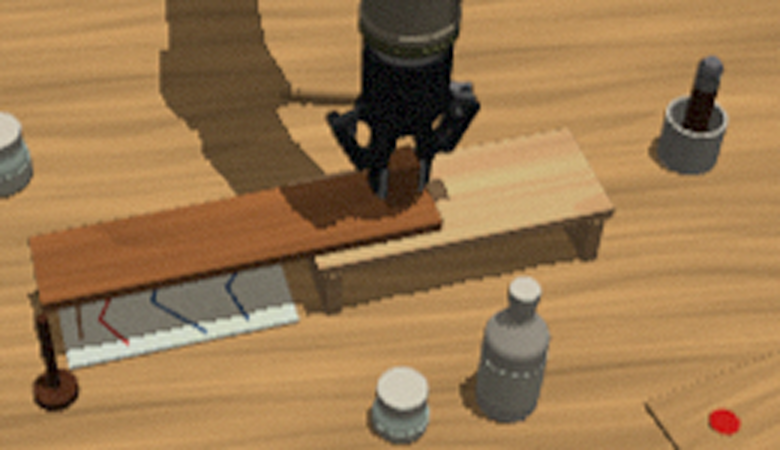

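View pics/w16.png

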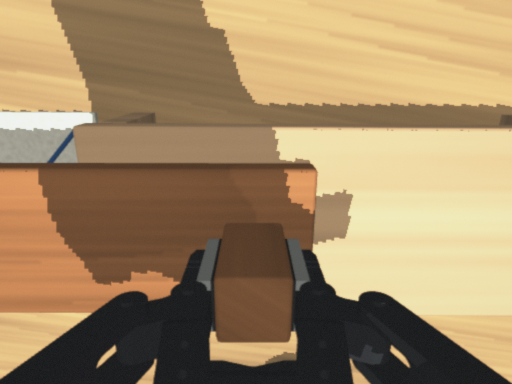

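The 1.5 mm nudge mostly went into static friction: 8 N of push, no slip. I'll try one more small push, then take the push off so that nothing creeps after hand-in.

```bash
python3 -m handwheel '[[0,-0.001,0,0,0.9],[0,-0.001,0,0,0.9],[0,0.0005,0,0,0.9],[0,0.001,0,0,0.9],[0,0.001,0,0,0.9]]' 80; python3 - <<'E'
from h import *
go((.5756,.0864,.0933))
E
```

```text
time_s: 16.1
tool_pos: [0.5759, 0.0851, 0.0933]
eef_rot: [3.141, 0.002, -2.98]
wrist_force: [0.8, 1.6, 6.1]
opening: 0.319
16.1 [0.5759 0.0851 0.0933] [ 3.1414e+00  1.9000e-03 -2.9800e+00] F [0.8 1.6 6.1] op 0.319 shift [ 0.0001  0.0014 -0.    ] dist 0.001
```

```bash
python3 - <<'E'
from h import *
S=grab('scene','s17');T=grab('top','t17')
cv2.imwrite('pics/s17z.png',np.vstack([cv2.resize(x,(800,300),interpolation=cv2.INTER_CUBIC) for x in (S['color'][180:240+15,165:365,::-1],T['color'][140:215,150:350,::-1])]))
a=load('s11')['color'].astype(int);b=S['color'].astype(int)
m=(np.abs(a-b).sum(2)>90).astype(np.uint8);m=cv2.morphologyEx(m,cv2.MORPH_OPEN,np.ones((3,3)))
n,l,st,c=cv2.connectedComponentsWithStats(m); print(st[1:].tolist())
go((.5756,.0864,.0933))
E
```

```text
[[284, 0, 16, 2, 32], [340, 0, 6, 2, 12], [357, 0, 43, 50, 1357], [231, 5, 7, 14, 77], [280, 4, 51, 82, 2402], [265, 8, 7, 19, 95], [218, 48, 191, 158, 14058], [375, 50, 31, 21, 352], [396, 53, 7, 5, 33], [269, 58, 3, 3, 9], [294, 72, 4, 3, 12], [215, 90, 4, 3, 12], [222, 105, 10, 9, 58], [251, 106, 14, 12, 127], [238, 193, 4, 3, 12], [229, 197, 9, 5, 32], [210, 199, 18, 6, 58], [174, 205, 91, 44, 2301], [235, 204, 6, 6, 30], [257, 205, 46, 11, 208], [305, 204, 3, 4, 12]]
16.2 [0.5758 0.0851 0.0933] [ 3.1414e+00  1.9000e-03 -2.9799e+00] F [-0.3  2.2  5.7] op 0.319 shift [ 0.      0.0013 -0.    ] dist 0.001
```

View pics/s17z.png

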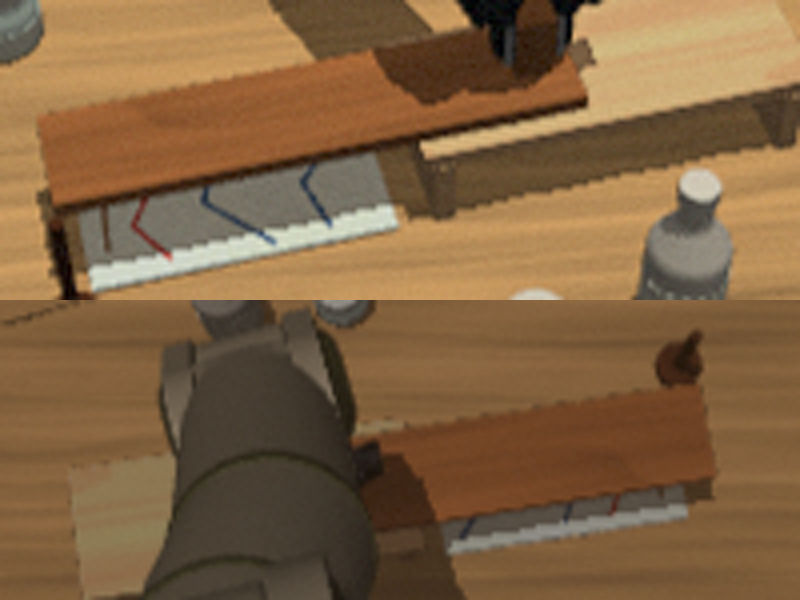

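Only the arm, its shadow and the plank have changed since the grip. The plank is level and held, and its end is level with the post, so I'm handing in.

```bash
python3 - <<'E'
from h import *
ctrl.job_done(); go((.5756,.0864,.0933))
E
```

```text
the job is handed in; nothing more can be done
the job is handed in; nothing more can be done
```

The job is handed in: the brush stands handle end down in the open white cup, and the plank is slid out level with the marker post. It is still gripped and resting on the stand. It took about 16 s of the 54 s.

**What I did:** I moved the brush to the cup and gripped the plank's block. The plank lay about 0.058 rad askew, so I straightened it onto the stand's axis early in the slide. The whole slide was about 177 mm along the stand, for an overhang of about 240 mm.

**Last checks:**
- **Lead end:** the top and scene views put it 1–2 mm short of the rod. The arm then moved about 1.2 mm further; I did not re-measure the end in the images after that.
- **Hold:** the gripper presses down with about 6 N and pushes sideways with about 2 N, and the plank looks level.
- **Other objects:** comparing the scene pictures from the block grip and the end, only the plank, the arm and its shadow had changed.

**What disagreed or went wrong:**
- **Heights:** camera heights read 2–8 mm low against the sizes you gave, mostly 2–5 mm. I used the given heights and the contact force where it mattered.
- **Mistyped move:** one sideways shift stopped about 40 mm short while the arm was well above everything, and I corrected it.
- **Stuck nudge:** the first final nudge stuck on friction, so I pushed once more and then eased off.

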